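# Reset the scale's cutout, tare the bowl and weigh a cheese

### The job

The counter scale's cutout has tripped and its lever stands half-way: push the lever fully to off (towards the red stripe), then throw it fully on (to the green stripe). Then set the empty metal bowl upright in the middle of the weighing plate and let go, press the green tare button fully in, and only then lower the small brick of cheese into the bowl and let go, without pressing tare again. Do not drop the bowl or the cheese, and leave the cheese wheel and the pear-shaped cheese beside the work where they are.

Things in the scene. Friction and masses are not known exactly. Their poses are not given: they have to be found in the camera images.
- scale: White counter scale, fixed, turned so that its front looks to the robot's right; origin on the deck under the plate's centre; x axis from its front to its back, z up. At its front (-x) is a console sloping 45 degrees, with a dark display at -y and the green tare button at +y. The flat steel plate overhangs the console: 212 (x) by 220 mm (y), underside at z = 86 mm, front edge at x = -106 mm, hiding the button from straight above
- plate (a point): centre of the top face of the weighing plate, 93 mm above the deck; axes as the scale's
- tare_top (a point): centre of the face of the green round tare button, 36 mm across, about x = -94, y = 50, z = 44 mm in the scale's frame. The point's z axis is its outward normal (45 degrees up, to the scale's front); it is pressed along -z. Under the plate's overhang: come from the scale's front, closed fingers tilted 35 to 50 degrees from vertical
- tare (a joint): travel of the tare button: 0 out, 0.006 m fully in; a spring returns it, 1.5 N to start and 5 N fully in
- cutout: Grey power cutout box, fixed, 120 (x) by 75 (y) by 35 mm high; origin at the centre of its underside. Its lever swings along its x: red stripe at the -x end (off), green stripe at the +x end (on). The lever's hinge axis lies along y, 34 mm above the origin
- lever_knob (a point): centre of the red ball (28 mm diameter) at the end of the lever, 75 mm from the hinge axis; the lever's rod is 12 mm thick. Ball centre about 100 mm (ends of the swing) to 109 mm (upright) above the deck
- lever (a joint): angle of the lever: 0 fully off (leaning 0.5 rad towards the box's -x end), 0.5 upright, 1.0 rad fully on (leaning 0.5 rad towards +x). Stays where it is left; about 2 N at the ball moves it. It starts somewhere between 0.35 and 0.65 (tripped)
- bowl_centre (a point): centre of the empty round metal bowl, half-way up (25 mm above its underside). 160 mm across the rim, 50 mm high, wall 4 mm thick and nearly upright (outer radius 76 mm at 8 mm height, 80 mm at the rim), floor 4 mm thick, inner floor 132 mm across, 0.22 kg. Take it by the wall, one finger inside, one outside
- brick_centre (a point): centre, half-way up, of the cheese to weigh: a small rough yellowish brick with a paper label on top, 57 mm (its x) by 92 mm (its y) by 40 mm high, lying flat; its solid body is about 51 by 86 by 36 mm; 0.24 kg. Grasp across the 57 mm side
- wheel: bystander: pale whole cheese wheel, 136 mm across, 73 mm high; origin on its underside, 15 mm (+x) from its middle. Loose
- pear: bystander: the pear-shaped smoked cheese on the robot's side of the curved side glass (glass and its bent tube stand at y about -0.43, higher than the gripper); 72 mm across, 87 mm high; origin at the centre of its underside. Loose. On the left, trays begin at y about 0.37; a shelf hangs over the back of the deck

How it is judged:
On the way, in this order (a step that is already met when the one before it is completed fails the run):
1. the lever is pushed fully off (within 0.08 rad of its off stop) (value of joint lever below 0.08 rad), for 0.1 s.
2. the lever is thrown fully on (within 0.08 rad of its on stop) (value of joint lever above 0.92 rad), for 0.2 s.
3. the empty bowl stands upright on the weighing plate within 40 mm of its centre, let go (horizontal distance between bowl_centre and plate below 0.04 m and z of bowl_centre in the frame of plate between 0.015 and 0.035 m and angle between bowl_centre's own z axis and vertical below 0.1 rad and contact force between the fingers and bowl below 0.05 N and distance between brick_centre and bowl_centre above 0.1 m), for 0.2 s.
4. the tare button is pressed in (at least 4.5 of 6 mm) with the empty bowl on the plate, the bowl untouched by the fingers (all of step 3 and value of joint tare above 0.0045 m), for 0.1 s.
5. the cheese brick lies in the bowl on the plate, let go (horizontal distance between bowl_centre and plate below 0.04 m and z of bowl_centre in the frame of plate between 0.015 and 0.035 m and angle between bowl_centre's own z axis and vertical below 0.1 rad and horizontal distance between brick_centre and bowl_centre below 0.045 m and z of brick_centre in the frame of bowl_centre between -0.02 and 0.03 m and contact force between the fingers and brick below 0.05 N), for 0.2 s.
At the end, for the whole second after the job is handed in: The lever is within 0.08 rad of fully on, the bowl stands upright (within 0.1 rad) on the weighing plate with its centre within 40 mm of the plate's centre, the cheese brick lies in it with its centre within 45 mm of the bowl's centre, the tare button is out, and all is let go and at rest (horizontal distance between bowl_centre and plate below 0.04 m and z of bowl_centre in the frame of plate between 0.015 and 0.035 m and angle between bowl_centre's own z axis and vertical below 0.1 rad and horizontal distance between brick_centre and bowl_centre below 0.045 m and z of brick_centre in the frame of bowl_centre between -0.02 and 0.03 m and value of joint lever above 0.92 rad and value of joint tare below 0.001 m and linear speed of each of brick, bowl below 0.02 m/s); the robot touches nothing.
It fails at once if tare pressed (more than 3 mm) while the cheese is in the bowl (value of joint tare above 0.003 m and horizontal distance between brick_centre and bowl_centre below 0.045 m and z of brick_centre in the frame of bowl_centre between -0.02 and 0.03 m).
It fails at once if the cheese brick dropped: falling free of the fingers at more than 0.7 m/s (from over 25 mm) (contact force between the fingers and brick below 0.05 N and linear speed of brick above 0.7 m/s).
It fails at once if the bowl dropped: falling free of the fingers at more than 0.7 m/s (from over 25 mm) (contact force between the fingers and bowl below 0.05 N and linear speed of bowl above 0.7 m/s).
It fails at once if another cheese (the wheel or the pear) shifted by more than 30 mm (distance of any of wheel, pear from where it was at the start of the episode above 0.03 m).
It also fails if it takes over 72 s, if anything falls off the work surface, if the arm or the gripper's body presses on something with over 40 N, if the wrist force passes 120 N, or if a joint passes its speed limit or range.

### The arm

A 6-joint arm with a two-finger parallel gripper is mounted at the origin on a cart in front of the work surface, level with it; the furniture and walls round the work are solid. World frame = base frame: x ahead of the robot, y to its left, z up, the work surface at z = 0. Lengths are in m, angles in rad, forces in N, time in s.
With the tool pointing down it reaches from about 0.35 to 0.775 m from the base axis. Payload 7.3 kg.
Tool frame: the origin (TCP) lies at the very end of the fingers, on their centre line; the grasp point (between the pads) lies 19 mm behind it; z points along the fingers, y is the line along which they close (so a half turn about z gives the same grasp; the last joint's range is limited). The gripper opens to 92 mm and grips with 3 to 60 N. Pads are 19 mm wide; open, the fingers measure 130 mm over their backs; the gripper's body (75 mm by 190 mm) begins 47 mm behind the grasp point.
Start: joints at [-1.335, 0.342, 1.524, -0, 1.275, -0.146], TCP at [0.196, -0.487, 0.197] pointing down, gripper open.
Joint ranges: [-2.53, 2.53], [-0.77, 2.02], [0.04, 2.7], [-1, 4.14], [0.28, 2.66], [-3.11, 3.11]. Speed limits (rad/s): [2.57, 2.57, 3.14, 3.14, 3.14, 3.14].

### API

Orientations are given as [roll, pitch, yaw] about the fixed x, y, z axes, in that order (R = Rz(yaw) Ry(pitch) Rx(roll)).
In Python, from cell import robot, read_camera, get_calibration gives the robot as it stands. The module is installed in compiled form; this text tells all that it offers.
- The arm moves only by the tool send_rows, never from a script. Its argument "plan" is a list of rows, each a list of 2 entries, a list of its own where there are three numbers: the shift along the tool's x, y, z as a fraction of full scale, then the turn, a rotation vector about the tool's x, y, z as a fraction of full scale. A call has exactly 10 rows; each row shifts and turns the commanded pose from where the row before left it, along the tool's axes as they then stand; what a row does not reach is not made up. Full scale, the value 1, is 0.025 m for a shift and 90 degrees for a turn. A row lasts 1/8 s, in which the tool goes at most 62.5 mm and 10.7 degrees, less where a joint would pass 70% of its speed; a pose out of reach is approached as far as the arm can. A call with a number of a shift or a turn outside -1 to 1 is refused whole. A call with a gripper value outside its range is refused whole. "gripper" is the opening, from -1 (shut) to 1 (fully open), so that 0 is half open, set as the call begins (left out, the last holds). The fingers move at their own pace and stop on an object; "force" is the grip in N (left out, the last holds). Time passes only in rows, so rows that do not move let the fingers close, or fill a call up. It gives the time, the measured TCP pose, the force, the opening and the grip force at its end, in the units of the state.
- robot.observe(): the state, without advancing time (a new reading comes with each control period).
- read_camera(name): name is "scene" or "top" or "wrist"; returns (picture, depth): 480x640x3 uint8, blue, green, red; 480x640 float32, m along the optical axis (not along the pixel's ray), 0 where there is no reading.
- get_calibration(name): a dict with "intrinsics" (3x3 intrinsics, pixels), "dist_coeffs" ([k1, k2, p1, p2, k3] as OpenCV has them; the pictures are not rectified), "rvec" (rotation vector, rad) and "tvec" (3), from world to camera coordinates, as OpenCV has them. Camera axes: x right, y down, z forward; pixel columns grow to the right and rows downward; lengths in m; the calibration is good to about 2 mm. A picture is of the moment at which its call begins: read the wrist's pose just before it. get_calibration takes no time and is no camera call; for the wrist camera it gives the pose at the moment of the call.
- robot.hand_in(): hands the job in; it is judged then, once.
The state is a dict: "time": time; "qpos": joint angles; "qvel": joint speeds; "joint_efforts": joint torques, N m; "tool_pos": TCP position; "tool_rot": TCP orientation; "contact_force": force on the tool from outside, world axes, zero at the start; "torque": the same for the moment, N m; "opening": finger opening in m; "grip_force": force on a finger pad.
Only numpy, scipy, OpenCV 4.12 (cv2) and the standard library are available. Lean on these libraries where they do the work, as an engineer would, in place of code of your own. Each camera call takes 0.05 s, during which the arm holds its last target. There are 200 camera calls.

## Working session

There is one attempt and no reset: what is moved stays moved. The work goes in short steps, Python scripts to look and compute and a tool call to move; the robot and the scene stay as the last step left them, time stands still between calls to the robot, and variables do not carry over. Pictures are saved under pics/ and viewed, at most 10 in all, crops included, and the job is handed in when it is done.

Besides the shell and the picture viewer there is one more tool, called after "Emit:" in YAML: its name, and indented under it one key for each argument. send_rows: Moves the arm, as the interface text tells. Shift numbers are shares of 0.025 m and turn numbers shares of 90 degrees, none past 1 either way. Its arguments: {"type":"object","properties":{"plan":{"type":"array"},"gripper":{"type":"number"},"force":{"type":"number"}},"required":["plan"]}

```bash
mkdir -p pics
cat > h.py <<'E'
import numpy as np, cv2
from scipy.spatial.transform import Rotation as R
from cell import robot, read_camera, get_calibration
def look(name):
    c=get_calibration(name); p,d=read_camera(name); np.savez(f'{name}.npz',p=p,d=d,K=c['intrinsics'],D=c['dist_coeffs'],r=c['rvec'],t=c['tvec']); return p,d
def load(name): return np.load(f'{name}.npz')
def cloud(n):
    z=n['d']; u,v=np.meshgrid(np.arange(640.),np.arange(480.))
    q=cv2.undistortPoints(np.stack([u,v],-1).reshape(-1,1,2),n['K'],n['D']).reshape(480,640,2)
    P=np.dstack([q*z[...,None],z]); M=cv2.Rodrigues(n['r'])[0]
    W=(P-n['t'].ravel())@M; W[z<=0]=np.nan; return W
E
python3 - <<'E'
from h import *
for n in('top','scene'):
    p,d=look(n); cv2.imwrite(f'pics/{n}0.png',p)
    W=cloud(load(n)); print(n,(d>0).mean(), np.nanpercentile(W.reshape(-1,3),[2,50,98],axis=0).round(2))
s=robot.observe();print(s['time'],s['tool_pos'],s['tool_rot'],s['opening'])
E
```

```text
top 0.9960579427083334 [[-0.16 -0.87 -0.84]
 [ 0.51 -0.08  0.01]
 [ 0.98  0.89  0.75]]
scene 0.99591796875 [[-0.09 -2.76 -0.84]
 [ 0.38  0.01  0.04]
 [ 2.62  0.67  0.63]]
0.1 [ 0.19552472 -0.48681009  0.19682603] [-3.14028306e+00 -1.83536165e-04  3.81774251e-01] 0.09134834010517988
```

View pics/top0.png

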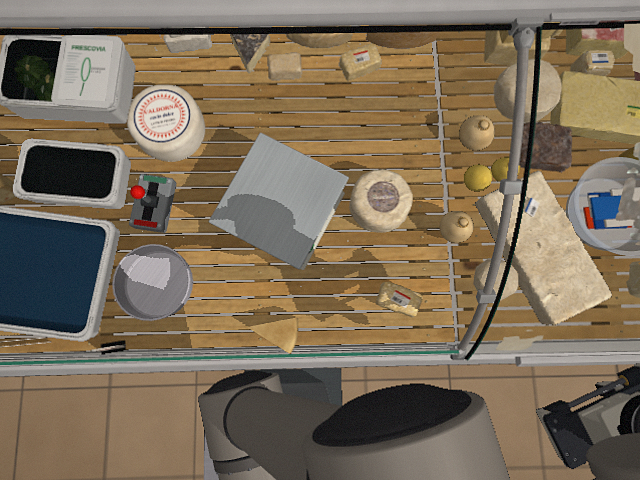

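View pics/scene0.png

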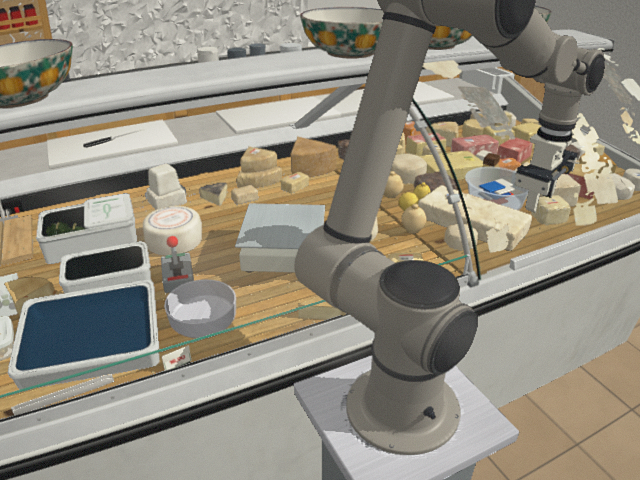

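The top view shows the red lever ball at (138,191) on the box at (152,203), the bowl at (152,282), and the scale plate at (280,200). The brick is at (400,298), the pear at (457,227), and the pale wheel is at (381,200) or (166,122). Next I'll measure these.

Run:
```python
from h import *
n=load('top'); p=n['p']; W=cloud(n); x,y,z=W[...,0],W[...,1],W[...,2]
hsv=cv2.cvtColor(p,cv2.COLOR_BGR2HSV); H,S,V=cv2.split(hsv)
def box(u0,v0,u1,v1):
    m=np.zeros((480,640),bool); m[v0:v1,u0:u1]=1; return m
def rep(nm,m,q=(2,50,98)):
    print(nm,m.sum(),'mean',W[m].mean(0).round(4),'pct',np.percentile(W[m],q,axis=0).round(3).tolist())
def rect(nm,m):
    (c,s,a)=cv2.minAreaRect((W[m][:,:2]*1000).astype(np.float32)); print(nm,np.round(c,1),np.round(s,1),round(a,1))
def circ(nm,m):
    print(nm,'minEnclosing',cv2.minEnclosingCircle((W[m][:,:2]*1000).astype(np.float32)))
red=((H<8)|(H>172))&(S>130)&(V>60)
b=red&box(125,180,150,202)&(z>0.07); rep('ball',b)
bx=box(125,170,182,238)
m=bx&(abs(z-.035)<.012); rep('boxtop',m); rect('boxtop',m)
rep('redstripe',red&bx&(z<.06)); rep('green',bx&(H>50)&(H<95)&(S>80)&(z<.07)&(z>.02))
m=box(200,125,355,275)&(abs(z-.093)<.01); rep('plate',m); rect('plate',m)
m=box(108,238,200,325)&(z>.035)&(z<.07); rep('bowlrim',m); circ('bowl',m)
m=box(370,270,430,325)&(z>.015)&(z<.06); rep('brick',m); rect('brick',m)
for nm,bb in (('wheelA',(345,160,420,240)),('wheelB',(122,80,212,165)),('pear',(437,205,476,246)),('pear2',(455,110,500,155)),('wedge',(250,310,302,355)),('stuff',(270,50,305,85))):
    m=box(*bb)&(z>.02); rep(nm,m); circ(nm,m)
# front glass / tube heights
m=box(130,335,450,365); rep('front',m,(2,10,50,90,98))
m=box(0,350,640,365);rep('edge',m)
n=load('scene');Ws=cloud(n);m=np.zeros((480,640),bool);m[100:290,410:490]=1
q=Ws[m];q=q[(q[:,2]>.1)&(q[:,0]<.9)];print('tube scene',np.nanpercentile(q,[1,50,99],axis=0).round(3))
m=(W[...,2]>.12)&(W[...,0]>.2)&(W[...,0]<.85)&(abs(W[...,1])<.5); q=W[m]
print('high',len(q)); print(np.c_[np.histogram2d(q[:,0],q[:,1],bins=[np.arange(.2,.9,.1),np.arange(-.5,.51,.1)])[0]].astype(int))
print(robot.observe()['contact_force'])
```

```text
ball 160 mean [0.5944 0.2736 0.1179] pct [[0.584, 0.263, 0.109], [0.594, 0.273, 0.119], [0.607, 0.287, 0.125]]
boxtop 1735 mean [0.594  0.2722 0.0359] pct [[0.538, 0.235, 0.026], [0.589, 0.27, 0.036], [0.655, 0.316, 0.045]]
boxtop [602.4 292.4] [110.1 124.2] 80.2
redstripe 128 mean [0.5503 0.2851 0.0367] pct [[0.541, 0.261, 0.034], [0.549, 0.285, 0.037], [0.588, 0.309, 0.041]]
green 114 mean [0.6441 0.2679 0.0376] pct [[0.589, 0.245, 0.034], [0.647, 0.268, 0.038], [0.654, 0.291, 0.041]]
plate 10571 mean [ 0.5794 -0.0058  0.0938] pct [[0.462, -0.123, 0.091], [0.579, -0.006, 0.094], [0.7, 0.112, 0.097]]
plate [582.7  -6. ] [212.3 220.7] 61.1
bowlrim 930 mean [0.4309 0.2833 0.0465] pct [[0.345, 0.185, 0.036], [0.436, 0.302, 0.048], [0.509, 0.355, 0.053]]
bowl minEnclosing ((440.28662109375, 281.4515075683594), 106.23863983154297)
brick 1095 mean [ 0.3751 -0.2545  0.0376] pct [[0.343, -0.299, 0.023], [0.375, -0.254, 0.039], [0.407, -0.212, 0.042]]
brick [ 375.9 -256.1] [91.1 54.7] 69.8
wheelA 3136 mean [ 0.5823 -0.2203  0.0678] pct [[0.525, -0.281, 0.033], [0.582, -0.22, 0.07], [0.644, -
[... 1082 characters left out ...]
[nan nan nan] pct [[nan, nan, nan], [nan, nan, nan], [nan, nan, nan], [nan, nan, nan], [nan, nan, nan]]
edge 9600 mean [nan nan nan] pct [[nan, nan, nan], [nan, nan, nan], [nan, nan, nan]]
tube scene [[-0.04  -0.606  0.104]
 [ 0.345 -0.373  0.306]
 [ 0.573  0.025  0.359]]
high 52976
[[ 2049  2038    92 10114 10627  2786   108     0     0     0]
 [    7   844     0     0     0     0     0     0     0     0]
 [    0  1036     0     0     0     0     0     0     0     0]
 [    0  1366     0     0     0     0     0    45     0     0]
 [    0  1285     0     0     0     0     0    15     0     0]
 [ 2078  2803  2217  2285  2349  2432  2504  2540  1356     0]]
[-0.44753958 -0.11793562  0.35174153]
```

```bash
cat >> h.py <<'E'
def plan(pos,rpy_deg,n,start=None):
    """rows from current (or start) pose to target pose, in units of the moves"""
    if start is None:
        s=robot.observe(); p0=np.array(s['tool_pos']); R0=R.from_euler('xyz',s['tool_rot'])
    else: p0=np.array(start[0]); R0=R.from_euler('xyz',start[1],degrees=True)
    R1=R.from_euler('xyz',rpy_deg,degrees=True); rv=(R0.inv()*R1).as_rotvec(); dp=(np.array(pos)-p0)/n
    for i in range(n):
        Ri=R0*R.from_rotvec(rv*i/n); print(np.round(Ri.inv().apply(dp)/.025,2).tolist(),np.round(rv/n/(np.pi/2),3).tolist())
E
python3 - <<'E'
from h import *
from scipy.optimize import least_squares
W1=cloud(load('top')).reshape(-1,3);W2=cloud(load('scene')).reshape(-1,3)
for nm,W in(('top',W1),('scene',W2)):
    W=W[np.isfinite(W[:,0])]
    for a in np.arange(.2,.9,.1):
        q=W[(W[:,0]>a)&(W[:,0]<a+.1)&(W[:,1]>-.55)&(W[:,1]<-.36)&(W[:,2]>.12)]
        if len(q): print(nm,round(a,1),len(q),np.percentile(q[:,:],[1,50,99],axis=0).round(3).tolist())
W=W1[np.isfinite(W1[:,0])]
q=W[(W[:,0]>.6)&(abs(W[:,1])<.3)&(W[:,2]>.12)];print('shelf',q.min(0),np.percentile(q,[1,50,99],axis=0).round(3))
for c in np.arange(.2,.4,.02):
    q=W[(W[:,0]>c)&(W[:,0]<c+.02)&(W[:,1]>.15)&(W[:,1]<.3)]; print(round(c,2),np.percentile(q[:,2],[2,50,98]).round(3) if len(q) else None)
q=W[(W[:,2]>.042)&(W[:,2]<.06)]; c=np.array([.428,.27])
for t in(.02,.01,.008,.006):
    r=np.hypot(*(q[:,:2]-c).T); k=q[abs(r-.079)<t]
    c=least_squares(lambda c:np.hypot(*(k[:,:2]-c).T)-.079,c,loss='soft_l1',f_scale=.002).x
print('bowl',c,len(k))
q=W[(W[:,2]<.015)&(W[:,2]>-.01)&(np.hypot(*(W[:,:2]-c).T)<.06)]; print('floor',np.median(q,0))
E
```

```text
top 0.2 2801 [[0.2, -0.541, 0.236], [0.217, -0.462, 0.336], [0.256, -0.404, 0.428]]
top 0.3 851 [[0.307, -0.398, 0.121], [0.363, -0.383, 0.187], [0.399, -0.366, 0.234]]
top 0.4 1107 [[0.401, -0.549, 0.218], [0.455, -0.383, 0.275], [0.499, -0.373, 0.32]]
top 0.5 1540 [[0.501, -0.549, 0.302], [0.541, -0.383, 0.335], [0.599, -0.366, 0.371]]
top 0.6 1450 [[0.601, -0.536, 0.357], [0.656, -0.384, 0.386], [0.699, -0.373, 0.414]]
top 0.7 4587 [[0.702, -0.533, 0.397], [0.742, -0.435, 0.428], [0.762, -0.361, 0.441]]
scene 0.2 514 [[0.2, -0.547, 0.227], [0.208, -0.454, 0.435], [0.242, -0.427, 0.513]]
scene 0.3 561 [[0.306, -0.398, 0.122], [0.355, -0.38, 0.176], [0.399, -0.364, 0.232]]
scene 0.4 456 [[0.401, -0.547, 0.214], [0.45, -0.38, 0.268], [0.498, -0.371, 0.318]]
scene 0.5 394 [[0.5, -0.55, 0.295], [0.533, -0.382, 0.329], [0.59, -0.364, 0.367]]
scene 0.6 62 [[0.655, -0.55, 0.397], [0.681, -0.54, 0.406], [0.699, -0.522, 0.413]]
scene 0.7 171 [[0.701, -0.55, 0.379], [0.738, -0.529, 0.422], [0.798, -0.36, 0.498]]
scene 0.8 77 [[0.808, -0.48, 0.306], [0.876, -0.377, 0.34], [0.9, -0.361, 0.543]]
shelf [ 0.60035173 -0.299999    0.12006553] [[ 0.741 -0.293  0.405]
 [ 0.75   0.013  0.429]
 [ 0.768  0.294  0.44 ]]
0.2 None
0.22 [-0.08  -0.035 -0.022]
0.24 [-0.021 -0.008  0.023]
0.26 [-0.055  0.009  0.082]
0.28 [-0.004  0.     0.004]
0.3 [-0.082 -0.001  0.004]
0.32 [-0.003  0.     0.004]
0.34 [-0.082  0.001  0.052]
0.36 [-0.003  0.003  0.05 ]
0.38 [-0.081  0.004  0.049]
bowl [0.42128737 0.26081735] 651
floor [0.42044477 0.26090024 0.00446137]
```

Run:
```python
from h import *
a=[.1955,-.4868,.1968],[180,0,21.9]
b=[.27,-.27,.31],[180,0,21.9]; c=[.43,-.03,.28],[180,0,55]; d=[.598,.18,.19],[180,0,80]; e=[.598,.276,.16],[180,0,80]
for s,t in((a,b),(b,c),(c,d)): print('--');plan(t[0],t[1],10,s)
```

```text
--
[0.6, -0.69, -0.45] [0.0, 0.0, 0.0]
[0.6, -0.69, -0.45] [0.0, 0.0, 0.0]
[0.6, -0.69, -0.45] [0.0, 0.0, 0.0]
[0.6, -0.69, -0.45] [0.0, 0.0, 0.0]
[0.6, -0.69, -0.45] [0.0, 0.0, 0.0]
[0.6, -0.69, -0.45] [0.0, 0.0, 0.0]
[0.6, -0.69, -0.45] [0.0, 0.0, 0.0]
[0.6, -0.69, -0.45] [0.0, 0.0, 0.0]
[0.6, -0.69, -0.45] [0.0, 0.0, 0.0]
[0.6, -0.69, -0.45] [0.0, 0.0, 0.0]
--
[0.95, -0.65, 0.12] [0.0, 0.0, -0.037]
[0.99, -0.6, 0.12] [0.0, 0.0, -0.037]
[1.02, -0.54, 0.12] [0.0, 0.0, -0.037]
[1.05, -0.48, 0.12] [0.0, 0.0, -0.037]
[1.08, -0.42, 0.12] [0.0, 0.0, -0.037]
[1.1, -0.35, 0.12] [0.0, 0.0, -0.037]
[1.12, -0.29, 0.12] [0.0, 0.0, -0.037]
[1.13, -0.22, 0.12] [0.0, 0.0, -0.037]
[1.14, -0.16, 0.12] [0.0, 0.0, -0.037]
[1.15, -0.09, 0.12] [0.0, 0.0, -0.037]
--
[1.07, 0.07, 0.36] [0.0, 0.0, -0.028]
[1.07, 0.12, 0.36] [0.0, 0.0, -0.028]
[1.06, 0.16, 0.36] [0.0, 0.0, -0.028]
[1.06, 0.21, 0.36] [0.0, 0.0, -0.028]
[1.05, 0.25, 0.36] [0.0, 0.0, -0.028]
[1.03, 0.3, 0.36] [0.0, 0.0, -0.028]
[1.02, 0.34, 0.36] [0.0, 0.0, -0.028]
[1.0, 0.39, 0.36] [0.0, 0.0, -0.028]
[0.99, 0.43, 0.36] [0.0, 0.0, -0.028]
[0.97, 0.47, 0.36] [0.0, 0.0, -0.028]
```

Emit:
send_rows:
  plan:
    - [[0.2, -0.4, -0.9], [0, 0, 0]]
    - [[0.4, -0.6, -0.9], [0, 0, 0]]
    - [[0.6, -0.7, -0.9], [0, 0, 0]]
    - [[0.7, -0.7, -0.7], [0, 0, 0]]
    - [[0.7, -0.75, -0.5], [0, 0, 0]]
    - [[0.7, -0.75, -0.3], [0, 0, 0]]
    - [[0.7, -0.75, -0.2], [0, 0, 0]]
    - [[0.7, -0.75, -0.1], [0, 0, 0]]
    - [[0.7, -0.75, 0], [0, 0, 0]]
    - [[0.6, -0.75, 0], [0, 0, 0]]
  gripper: -0.13
  force: 30

```text
time: 1.35
tool_pos: [0.2707, -0.2702, 0.3097]
tool_rot: [-3.141, 0.0, 0.382]
contact_force: [-0.2, 0.2, 0.8]
opening: 0.0399
grip_force: 0.0
```

Emit:
send_rows:
  plan:
    - [[0.95, -0.65, 0.1], [0, 0, -0.037]]
    - [[0.99, -0.6, 0.1], [0, 0, -0.037]]
    - [[1, -0.54, 0.1], [0, 0, -0.037]]
    - [[1, -0.48, 0.1], [0, 0, -0.037]]
    - [[1, -0.42, 0.1], [0, 0, -0.037]]
    - [[1, -0.35, 0.1], [0, 0, -0.037]]
    - [[1, -0.29, 0.1], [0, 0, -0.037]]
    - [[1, -0.22, 0.1], [0, 0, -0.037]]
    - [[1, -0.16, 0.1], [0, 0, -0.037]]
    - [[1, -0.1, 0.1], [0, 0, -0.037]]

```text
time: 2.6
tool_pos: [0.4162, -0.0435, 0.2845]
tool_rot: [-3.141, 0.0, 0.965]
contact_force: [-0.4, -0.1, 0.3]
opening: 0.04
grip_force: 0.0
```

Emit:
send_rows:
  plan:
    - [[1, 0.1, 0.3], [0, 0, -0.028]]
    - [[1, 0.1, 0.3], [0, 0, -0.028]]
    - [[1, 0.15, 0.3], [0, 0, -0.028]]
    - [[1, 0.2, 0.3], [0, 0, -0.028]]
    - [[1, 0.25, 0.3], [0, 0, -0.028]]
    - [[1, 0.3, 0.3], [0, 0, -0.028]]
    - [[1, 0.35, 0.3], [0, 0, -0.028]]
    - [[1, 0.4, 0.3], [0, 0, -0.028]]
    - [[1, 0.4, 0.3], [0, 0, -0.028]]
    - [[1, 0.4, 0.3], [0, 0, -0.028]]

```text
time: 3.85
tool_pos: [0.5768, 0.1609, 0.2091]
tool_rot: [-3.141, 0.0, 1.404]
contact_force: [-0.5, -0.8, 0.1]
opening: 0.0398
grip_force: 0.0
```

Run:
```python
from h import *
p,d=look('wrist'); cv2.imwrite('pics/w1.png',p); W=cloud(load('wrist'))
H,S,V=cv2.split(cv2.cvtColor(p,cv2.COLOR_BGR2HSV)); z=W[...,2]
red=((H<8)|(H>172))&(S>130)&(V>60); near=(W[...,0]>.45)&(W[...,0]<.72)&(W[...,1]>.2)&(W[...,1]<.36)
for nm,m in(('ball',red&near&(z>.08)),('redstr',red&near&(z<.06)),('green',near&(H>50)&(H<95)&(S>80)&(z<.06)),('top',near&(abs(z-.036)<.006))):
    print(nm,m.sum(),np.median(W[m],0).round(4),np.percentile(W[m],[2,98],axis=0).round(3).tolist()) if m.sum() else print(nm,0)
print(robot.observe()['tool_pos'],get_calibration('wrist')['tvec'].ravel())
plan([.598,.276,.19],[180,0,80],10)
```

```text
ball 1620 [0.5957 0.2761 0.1197] [[0.584, 0.265, 0.112], [0.608, 0.289, 0.124]]
redstr 921 [0.5482 0.2867 0.0375] [[0.54, 0.263, 0.036], [0.556, 0.309, 0.039]]
green 32 [0.6509 0.2888 0.0376] [[0.642, 0.272, 0.036], [0.654, 0.293, 0.039]]
top 13317 [0.6001 0.2744 0.036 ] [[0.498, 0.231, 0.032], [0.701, 0.317, 0.04]]
[0.57750125 0.16333464 0.20758697] [-0.54244091  0.21050892  0.46629392]
[0.46, 0.01, 0.07] [-0.0, -0.0, 0.001]
[0.46, 0.01, 0.07] [-0.0, -0.0, 0.001]
[0.46, 0.01, 0.07] [-0.0, -0.0, 0.001]
[0.46, 0.01, 0.07] [-0.0, -0.0, 0.001]
[0.46, 0.01, 0.07] [-0.0, -0.0, 0.001]
[0.46, 0.01, 0.07] [-0.0, -0.0, 0.001]
[0.46, 0.0, 0.07] [-0.0, -0.0, 0.001]
[0.46, 0.0, 0.07] [-0.0, -0.0, 0.001]
[0.46, 0.0, 0.07] [-0.0, -0.0, 0.001]
[0.46, 0.0, 0.07] [-0.0, -0.0, 0.001]
```

Emit:
send_rows:
  plan:
    - [[0.77, 0.01, 0.4], [0, 0, 0]]
    - [[0.77, 0.01, 0.4], [0, 0, 0]]
    - [[0.77, 0.01, 0.4], [0, 0, 0]]
    - [[0.77, 0.01, 0.4], [0, 0, 0]]
    - [[0.77, 0.01, 0.4], [0, 0, 0]]
    - [[0.77, 0, 0.4], [0, 0, 0]]
    - [[0, 0, 0.6], [0, 0, 0]]
    - [[0, 0, 0.6], [0, 0, 0]]
    - [[0, 0, 0.6], [0, 0, 0]]
    - [[0, 0, 0.6], [0, 0, 0]]

```text
time: 5.15
tool_pos: [0.5971, 0.2733, 0.0889]
tool_rot: [-3.142, 0.0, 1.402]
contact_force: [0.0, -0.7, 0.2]
opening: 0.0404
grip_force: 0.0
```

Emit:
send_rows:
  plan:
    - [[0, -0.25, 0], [0, 0, 0]]
    - [[0, -0.25, 0], [0, 0, 0]]
    - [[0, -0.25, 0], [0, 0, 0]]
    - [[0, -0.25, 0], [0, 0, 0]]
    - [[0, -0.25, 0.05], [0, 0, 0]]
    - [[0, -0.2, 0.05], [0, 0, 0]]
    - [[0, -0.15, 0.05], [0, 0, 0]]
    - [[0, -0.12, 0.05], [0, 0, 0]]
    - [[0, 0, 0], [0, 0, 0]]
    - [[0, 0, 0], [0, 0, 0]]

```text
time: 6.4
tool_pos: [0.5547, 0.2815, 0.0869]
tool_rot: [3.14, -0.001, 1.403]
contact_force: [-3.7, -1.3, 11.6]
opening: 0.04
grip_force: 5.2
```

Run:
```python
from h import *
p,d=look('wrist'); t,_=look('top')
cv2.imwrite('pics/a1.png',np.hstack([cv2.resize(p,(400,300)),cv2.resize(t[120:300,60:300],(400,300))]))
for n in('wrist','top'):
    q=load(n);p=q['p'];W=cloud(q);H,S,V=cv2.split(cv2.cvtColor(p,cv2.COLOR_BGR2HSV)); z=W[...,2]
    m=((H<8)|(H>172))&(S>130)&(V>60)&(W[...,0]>.45)&(W[...,0]<.72)&(W[...,1]>.2)&(W[...,1]<.36)&(z>.06)
    print(n,m.sum(),np.nanpercentile(W[m],[2,50,98],axis=0).round(3) if m.sum() else '')
s=robot.observe();print(s['contact_force'],s['grip_force'],s['torque'])
```

```text
wrist 2691 [[0.558 0.274 0.104]
 [0.568 0.288 0.114]
 [0.581 0.296 0.119]]
top 93 [[0.551 0.25  0.102]
 [0.566 0.274 0.113]
 [0.575 0.285 0.188]]
[-3.41218349 -2.07384507 12.15732121] 5.1634884788654745 [-0.21378215  0.24548512  0.00575065]
```

View pics/a1.png

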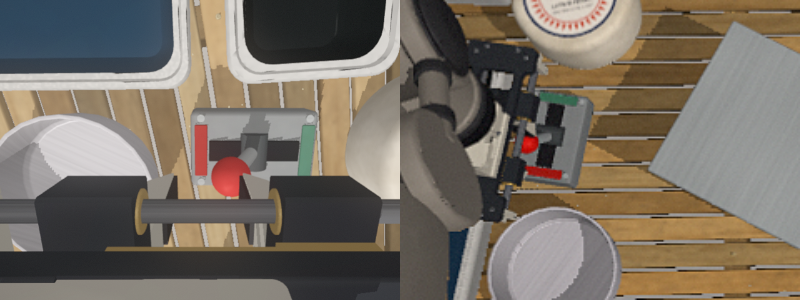

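Run:
```python
from h import *
W=cloud(load('scene')).reshape(-1,3); W=W[np.isfinite(W[:,0])]
for x in np.arange(.4,.8,.05):
    print(round(x,2),[ (round(float(np.percentile(q[:,2],97)),3) if len(q)>3 else None) for y in np.arange(.3,.5,.02) for q in [W[(abs(W[:,0]-x)<.025)&(W[:,1]>y)&(W[:,1]<y+.02)]]])
```

```text
0.4 [0.006, 0.05, 0.05, 0.052, 0.049, 0.016, 0.015, 0.016, 0.016, 0.016]
0.45 [0.039, 0.051, 0.05, 0.052, 0.032, 0.016, 0.016, 0.015, 0.016, 0.016]
0.5 [0.051, 0.003, 0.052, 0.05, 0.017, 0.015, 0.016, 0.017, 0.015, 0.016]
0.55 [0.038, 0.034, 0.053, 0.052, 0.052, 0.051, 0.051, 0.05, 0.05, 0.051]
0.6 [0.037, 0.003, 0.063, 0.062, 0.064, 0.065, 0.064, 0.064, 0.063, 0.064]
0.65 [0.036, 0.062, 0.062, 0.016, 0.015, None, None, None, None, None]
0.7 [0.067, 0.064, 0.063, 0.062, 0.062, 0.063, 0.062, 0.063, 0.062, 0.55]
0.75 [0.437, 0.438, 0.44, 0.439, 0.438, 0.439, 0.549, 0.551, 0.55, 0.545]
```

Emit:
send_rows:
  plan:
    - [[0, 0, -0.2], [0, 0, 0]]
    - [[0, 0, -0.15], [0, 0, 0]]
    - [[0, -0.06, 0], [0, 0, 0]]
    - [[0, -0.06, 0], [0, 0, 0]]
    - [[0, -0.06, 0], [0, 0, 0]]
    - [[0, -0.06, 0], [0, 0, 0]]
    - [[0, -0.06, 0], [0, 0, 0]]
    - [[0, -0.06, 0], [0, 0, 0]]
    - [[0, 0, 0], [0, 0, 0]]
    - [[0, 0, 0], [0, 0, 0]]

```text
time: 7.75
tool_pos: [0.5459, 0.2826, 0.0936]
tool_rot: [3.141, 0.0, 1.403]
contact_force: [-0.6, -0.0, -0.5]
opening: 0.0402
grip_force: 0.0
```

```bash
cat > ball.py <<'E'
from h import *
look('wrist');q=load('wrist');p=q['p'];W=cloud(q);H,S,V=cv2.split(cv2.cvtColor(p,cv2.COLOR_BGR2HSV)); z=W[...,2]
m=((H<8)|(H>172))&(S>130)&(V>60)&(W[...,0]>.45)&(W[...,0]<.72)&(W[...,1]>.2)&(W[...,1]<.36)&(z>.06)
P=W[m]; from scipy.optimize import least_squares
f=least_squares(lambda c:np.linalg.norm(P-c,axis=1)-.014,P.mean(0)-[0,0,.01],loss='soft_l1',f_scale=.001).x
dx=(f-[.598,.277,0])@[.985,-.172,0]; print('ball',f.round(4),'lever angle',round(.5+np.arctan2(dx,f[2]-.034),3))
s=robot.observe();print(s['tool_pos'],s['contact_force'],s['grip_force'],s['opening'])
E
python3 ball.py
```

```text
ball [0.57   0.2821 0.1044] lever angle 0.115
[0.5458838  0.2825927  0.09365521] [-0.55392469  0.78461842 -0.09341228] 0.0 0.0398657230793149
```

View crop.

Run:
```python
from h import *
p,d=look('wrist'); t,_=look('scene')
cv2.imwrite('pics/a2.png',np.hstack([cv2.resize(p[120:],(400,300)),cv2.resize(t[200:320,100:260],(400,300))]))
```

```text
(no output)
```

View pics/a2.png

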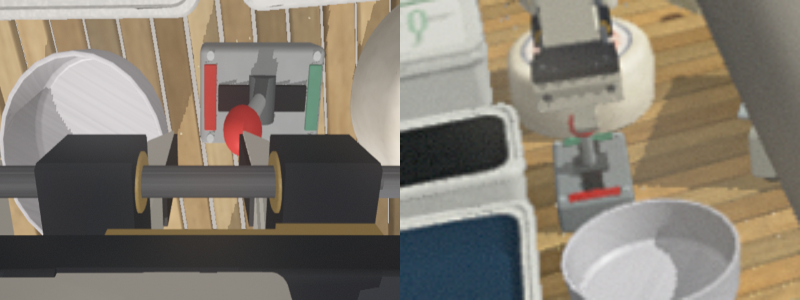

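Run:
```python
from h import *
q=load('wrist'); s=robot.observe(); R0=R.from_euler('xyz',s['tool_rot']); p0=np.array(s['tool_pos'])
for o in([0,0,0],[0,.02,0],[0,-.02,0],[0,.02,-.03],[0,-.02,-.03]):
    print(o,cv2.projectPoints((p0+R0.apply(o))[None],q['r'],q['t'],q['K'],q['D'])[0].ravel().round())
for o in([.57,.282,.1044],[.548,.2867,.036]): print(o,cv2.projectPoints(np.array([o]),q['r'],q['t'],q['K'],q['D'])[0].ravel().round())
W=cloud(q); x,y,z=np.moveaxis(W,-1,0)
for r in(325,335,345,360,380): print(r,[(c,W[r,c].round(3).tolist()) for c in (380,400,410,420)])
```

```text
[0, 0, 0] [334. 276.]
[0, 0.02, 0] [376. 276.]
[0, -0.02, 0] [292. 276.]
[0, 0.02, -0.03] [384. 301.]
[0, -0.02, -0.03] [286. 301.]
[0.57, 0.282, 0.1044] [387. 277.]
[0.548, 0.2867, 0.036] [336. 236.]
325 [(380, [0.56, 0.31, 0.204]), (400, [0.564, 0.31, 0.205]), (410, [0.566, 0.31, 0.205]), (420, [0.568, 0.31, 0.205])]
335 [(380, [0.559, 0.31, 0.206]), (400, [0.563, 0.309, 0.207]), (410, [0.565, 0.309, 0.206]), (420, [0.567, 0.308, 0.206])]
345 [(380, [0.559, 0.308, 0.208]), (400, [0.563, 0.307, 0.206]), (410, [0.565, 0.307, 0.207]), (420, [0.567, 0.306, 0.207])]
360 [(380, [0.564, 0.175, -0.002]), (400, [0.565, 0.28, 0.169]), (410, [0.568, 0.284, 0.176]), (420, [0.569, 0.291, 0.187])]
380 [(380, [0.561, 0.159, 0.0]), (400, [0.564, 0.273, 0.169]), (410, [0.567, 0.278, 0.177]), (420, [0.568, 0.285, 0.187])]
```

Run:
```python
from h import *
q=load('wrist'); W=cloud(q);p=q['p']
for r in(268,276,284,292,300,310,320): print(r,[(c,p[r,c].tolist(),(W[r,c]*1000).round().tolist()) for c in (375,388,400,410,425)])
cv2.imwrite('pics/a3.png',cv2.resize(p[220:340,300:460],(800,600),interpolation=cv2.INTER_NEAREST))
```

```text
268 [(375, [58, 63, 181], [565.0, 291.0, 114.0]), (388, [60, 64, 183], [570.0, 290.0, 116.0]), (400, [60, 63, 175], [575.0, 289.0, 115.0]), (410, [53, 56, 165], [580.0, 288.0, 112.0]), (425, [100, 101, 100], [597.0, 262.0, 48.0])]
276 [(375, [69, 73, 202], [564.0, 288.0, 116.0]), (388, [77, 82, 191], [569.0, 287.0, 117.0]), (400, [60, 64, 178], [574.0, 286.0, 116.0]), (410, [57, 59, 168], [579.0, 285.0, 115.0]), (425, [165, 166, 167], [599.0, 252.0, 35.0])]
284 [(375, [76, 80, 216], [564.0, 284.0, 116.0]), (388, [44, 45, 58], [568.0, 288.0, 127.0]), (400, [130, 137, 145], [572.0, 289.0, 131.0]), (410, [132, 139, 146], [576.0, 288.0, 132.0]), (425, [165, 167, 166], [598.0, 246.0, 35.0])]
292 [(375, [81, 86, 226], [563.0, 281.0, 116.0]), (388, [46, 49, 61], [567.0, 288.0, 135.0]), (400, [130, 138, 145], [571.0, 289.0, 139.0]), (410, [132, 140, 146], [575.0, 289.0, 140.0]), (425, [132, 140, 145], [580.0, 287.0, 138.0])]
300 [(375, [78, 84, 225], [563.0, 276.0, 114.0]), (388, [51, 52, 63], [566.0, 288.0, 142.0]), (400, [132, 139, 146], [570.0, 289.0, 146.0]), (410, [130, 138, 145], [573.0, 289.0, 147.0]), (425, [132, 140, 145], [579.0, 288.0, 147.0])]
310 [(375, [181, 189, 195], [568.0, 180.0, -79.0]), (388, [52, 53, 63], [566.0, 284.0, 143.0]), (400, [151, 160, 167], [569.0, 290.0, 155.0]), (410, [132, 140, 146], [572.0, 288.0, 154.0]), (425, [130, 137, 144], [577.0, 288.0, 155.0])]
320 [(375, [76, 74, 81], [559.0, 311.0, 203.0]), (388, [74, 74, 81], [561.0, 311.0, 202.0]), (400, [74, 74, 79], [564.0, 310.0, 202.0]), (410, [73, 73, 76], [566.0, 310.0, 203.0]), (425, [71, 71, 74], [569.0, 310.0, 203.0])]
```

View pics/a3.png

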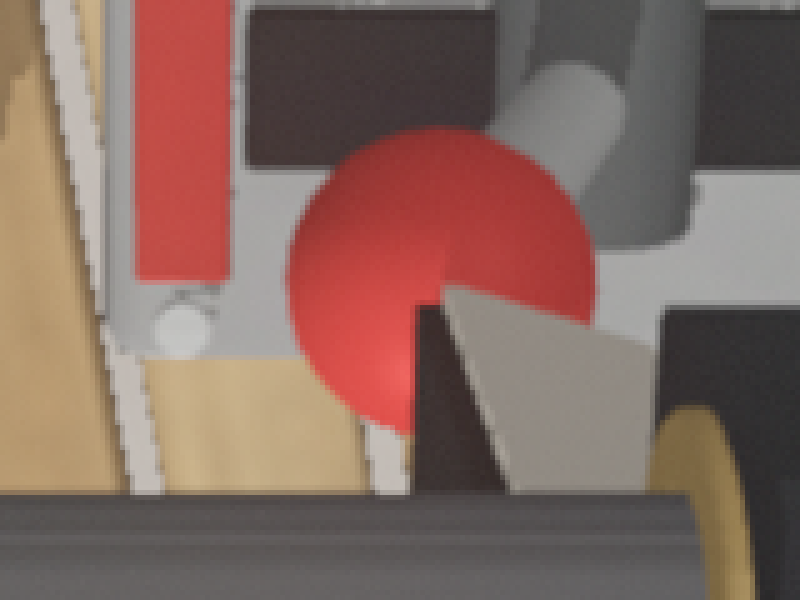

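Emit:
send_rows:
  plan:
    - [[0, 0, -0.8], [0, 0, 0]]
    - [[0, 0, -0.7], [0, 0, 0]]
    - [[0, 0.6, 0], [0, 0, 0]]
    - [[0, 0.6, 0], [0, 0, 0]]
    - [[0, 0.4, 0], [0, 0, 0]]
    - [[0, 0, 0.6], [0, 0, 0]]
    - [[0, 0, 0.6], [0, 0, 0]]
    - [[0, 0, 0.6], [0, 0, 0]]
    - [[0, 0, 0.5], [0, 0, 0]]
    - [[0, 0, 0], [0, 0, 0]]

```text
time: 9.15
tool_pos: [0.579, 0.2774, 0.081]
tool_rot: [-3.133, 0.0, 1.405]
contact_force: [-33.9, -5.7, 59.2]
opening: 0.0404
grip_force: 33.7
```

Emit:
send_rows:
  plan:
    - [[0, -0.15, 0], [0, 0, 0]]
    - [[0, -0.15, 0], [0, 0, 0]]
    - [[0, -0.15, 0], [0, 0, 0]]
    - [[0, -0.15, 0], [0, 0, 0]]
    - [[0, -0.1, 0], [0, 0, 0]]
    - [[0, -0.1, 0], [0, 0, 0]]
    - [[0, -0.08, 0], [0, 0, 0]]
    - [[0, -0.06, 0], [0, 0, 0]]
    - [[0, -0.06, 0], [0, 0, 0]]
    - [[0, 0, 0], [0, 0, 0]]

```text
time: 10.4
tool_pos: [0.5605, 0.2801, 0.0735]
tool_rot: [-3.141, 0.0, 1.403]
contact_force: [-0.3, -0.1, 0.2]
opening: 0.0405
grip_force: 0.0
```

```bash
python3 ball.py
```

```text
ball [0.5614 0.2836 0.1003] lever angle -0.011
[0.56064999 0.28004893 0.07357454] [ 0.26250826 -0.6709456   0.36351475] 0.0 0.04017915214639466
```

Emit:
send_rows:
  plan:
    - [[0, 0.3, 0], [0, 0, 0]]
    - [[0, 0.4, 0], [0, 0, 0]]
    - [[0, 0.4, 0], [0, 0, 0]]
    - [[0, 0.4, 0], [0, 0, 0]]
    - [[0, 0.4, 0], [0, 0, 0]]
    - [[0, 0.4, 0], [0, 0, 0]]
    - [[0, 0.4, 0], [0, 0, 0]]
    - [[0, 0.2, 0], [0, 0, 0]]
    - [[0, 0.1, 0], [0, 0, 0]]
    - [[0, 0.05, 0], [0, 0, 0]]

```text
time: 11.7
tool_pos: [0.6357, 0.2673, 0.0735]
tool_rot: [-3.141, 0.0, 1.403]
contact_force: [-2.1, 0.3, -1.7]
opening: 0.0398
grip_force: 0.9
```

```bash
python3 ball.py
```

```text
ball [0.6292 0.2719 0.1019] lever angle 0.935
[0.63584248 0.26732069 0.07360937] [-1.23495687 -0.01408633 -0.1527129 ] 0.7796565815806389 0.03994738607607635
```

Emit:
send_rows:
  plan:
    - [[0, 0.07, 0], [0, 0, 0]]
    - [[0, 0.07, 0], [0, 0, 0]]
    - [[0, 0.07, 0], [0, 0, 0]]
    - [[0, 0.04, 0], [0, 0, 0]]
    - [[0, 0, 0], [0, 0, 0]]
    - [[0, 0, 0], [0, 0, 0]]
    - [[0, 0, 0], [0, 0, 0]]
    - [[0, 0, 0], [0, 0, 0]]
    - [[0, 0, 0], [0, 0, 0]]
    - [[0, 0, 0], [0, 0, 0]]

```text
time: 13.0
tool_pos: [0.6397, 0.2668, 0.0735]
tool_rot: [-3.137, 0.001, 1.403]
contact_force: [-8.6, 1.9, 2.9]
opening: 0.04
grip_force: 4.6
```

```bash
python3 ball.py
python3 - <<'E'
from h import *
s=[.637,.266,.1885],[180,0,80.4]
# bowl wall point: toward plate (-y side): direction angle
import sys
for ang in(-60,-90):
    u=np.array([np.cos(np.radians(ang)),np.sin(np.radians(ang))]); print(ang,np.array([.421,.261])+.078*u)
E
```

```text
ball [0.6324 0.2714 0.1003] lever angle 0.984
[0.63973156 0.26678735 0.07349785] [-8.93175375  1.57623484  3.55135677] 4.640461653470993 0.03977180931949628
-60 [0.46       0.19345002]
-90 [0.421 0.183]
```

Run:
```python
from h import *
plan([.421,.19,.14],[185,0,0],10,([.634,.268,.196],[180,0,80.4]))
```

```text
[-0.45, -0.79, 0.22] [0.005, 0.004, 0.089]
[-0.56, -0.72, 0.23] [0.005, 0.004, 0.089]
[-0.65, -0.63, 0.23] [0.005, 0.004, 0.089]
[-0.74, -0.53, 0.23] [0.005, 0.004, 0.089]
[-0.8, -0.42, 0.23] [0.005, 0.004, 0.089]
[-0.86, -0.3, 0.22] [0.005, 0.004, 0.089]
[-0.89, -0.18, 0.22] [0.005, 0.004, 0.089]
[-0.91, -0.05, 0.22] [0.005, 0.004, 0.089]
[-0.91, 0.08, 0.21] [0.005, 0.004, 0.089]
[-0.89, 0.21, 0.2] [0.005, 0.004, 0.089]
```

Emit:
send_rows:
  plan:
    - [[0, -0.2, 0], [0, 0, 0]]
    - [[0, -0.1, -0.2], [0, 0, 0]]
    - [[0, 0, -0.5], [0, 0, 0]]
    - [[0, 0, -0.8], [0, 0, 0]]
    - [[0, 0, -0.9], [0, 0, 0]]
    - [[0, 0, -0.9], [0, 0, 0]]
    - [[0, 0, -0.9], [0, 0, 0]]
    - [[0, 0, -0.7], [0, 0, 0]]
    - [[0, -0.5, 0], [0, 0, 0]]
    - [[0, -0.8, 0], [0, 0, 0]]

```text
time: 14.3
tool_pos: [0.6032, 0.2727, 0.1975]
tool_rot: [3.139, -0.001, 1.402]
contact_force: [-0.7, -0.5, -0.2]
opening: 0.04
grip_force: 0.0
```

Emit:
send_rows:
  plan:
    - [[-0.4, -0.64, 0.22], [0.005, 0.004, 0.089]]
    - [[-0.5, -0.58, 0.23], [0.005, 0.004, 0.089]]
    - [[-0.57, -0.51, 0.23], [0.005, 0.004, 0.089]]
    - [[-0.64, -0.42, 0.23], [0.005, 0.004, 0.089]]
    - [[-0.7, -0.32, 0.23], [0.005, 0.004, 0.089]]
    - [[-0.74, -0.22, 0.22], [0.005, 0.004, 0.089]]
    - [[-0.76, -0.11, 0.22], [0.005, 0.004, 0.089]]
    - [[-0.78, 0, 0.22], [0.005, 0.004, 0.089]]
    - [[-0.78, 0.11, 0.21], [0.005, 0.004, 0.089]]
    - [[-0.76, 0.22, 0.2], [0.005, 0.004, 0.089]]
  gripper: 0.3

```text
time: 15.55
tool_pos: [0.4254, 0.1978, 0.1409]
tool_rot: [-3.049, -0.0, -0.001]
contact_force: [1.0, 0.3, 0.1]
opening: 0.0596
grip_force: 0.0
```

Run:
```python
from h import *
from scipy.optimize import least_squares
for nm in('wrist','top'):
    look(nm); W=cloud(load(nm)).reshape(-1,3); W=W[np.isfinite(W[:,0])]
    c=np.array([.421,.261]); q=W[(W[:,2]>.044)&(W[:,2]<.056)]
    for t in(.015,.01,.006,.004):
        k=q[abs(np.hypot(*(q[:,:2]-c).T)-.078)<t]
        if len(k)<20: print('few');break
        c=least_squares(lambda c:np.hypot(*(k[:,:2]-c).T)-.0785,c,loss='soft_l1',f_scale=.002).x
    print(nm,c,len(k))
s=robot.observe();print(s['tool_pos'],np.degrees(s['tool_rot']))
plan([c[0],c[1]-.0747,.015],[185,0,0],10)
```

```text
wrist [0.41888195 0.26328547] 3811
top [0.42369621 0.26129048] 177
[0.42390051 0.19741372 0.14049388] [-1.74710450e+02  1.32095337e-01  1.18471632e-01]
[0.0, 0.09, 0.5] [-0.0, 0.0, 0.0]
[0.0, 0.09, 0.5] [-0.0, 0.0, 0.0]
[0.0, 0.09, 0.5] [-0.0, 0.0, 0.0]
[-0.0, 0.09, 0.5] [-0.0, 0.0, 0.0]
[-0.0, 0.09, 0.5] [-0.0, 0.0, 0.0]
[-0.0, 0.09, 0.5] [-0.0, 0.0, 0.0]
[-0.0, 0.09, 0.5] [-0.0, 0.0, 0.0]
[-0.0, 0.09, 0.5] [-0.0, 0.0, 0.0]
[-0.0, 0.09, 0.5] [-0.0, 0.0, 0.0]
[-0.0, 0.09, 0.5] [-0.0, 0.0, 0.0]
```

Emit:
send_rows:
  plan:
    - [[-0.02, 0.1, 0.55], [0, 0, 0]]
    - [[-0.02, 0.1, 0.55], [0, 0, 0]]
    - [[-0.02, 0.1, 0.55], [0, 0, 0]]
    - [[-0.02, 0.1, 0.55], [0, 0, 0]]
    - [[-0.02, 0.1, 0.55], [0, 0, 0]]
    - [[-0.02, 0.1, 0.55], [0, 0, 0]]
    - [[-0.02, 0.1, 0.55], [0, 0, 0]]
    - [[-0.02, 0.1, 0.55], [0, 0, 0]]
    - [[0, 0.02, 0.4], [0, 0, 0]]
    - [[0, 0, 0.18], [0, 0, 0]]

```text
time: 16.9
tool_pos: [0.4215, 0.1894, 0.0139]
tool_rot: [-3.049, 0.002, 0.005]
contact_force: [0.1, -0.6, 0.6]
opening: 0.0598
grip_force: 0.0
```

Emit:
send_rows:
  plan:
    - [[0, 0, 0], [0, 0, 0]]
    - [[0, 0, 0], [0, 0, 0]]
    - [[0, 0, 0], [0, 0, 0]]
    - [[0, 0, 0], [0, 0, 0]]
    - [[0, 0, 0], [0, 0, 0]]
    - [[0, 0, 0], [0, 0, 0]]
    - [[0, 0, 0], [0, 0, 0]]
    - [[0, 0, 0], [0, 0, 0]]
    - [[0, 0, -0.2], [0, 0, 0]]
    - [[0, 0, -0.3], [0, 0, 0]]
  gripper: -1
  force: 40

```text
time: 18.15
tool_pos: [0.4204, 0.1878, 0.0265]
tool_rot: [-3.049, 0.003, 0.004]
contact_force: [0.1, 0.2, -2.7]
opening: 0.0035
grip_force: 40.4
```

Run:
```python
from h import *
a=([.4204,.1878,.0265],[185.3,0,.2]);b=([.4204,.1878,.13],[185.3,0,.2]);c=([.50,.06,.16],[185.3,0,0]);d=([.581,-.080,.15],[185.3,0,0])
for s,t,n in((a,b,5),(b,c,6),(c,d,8)): print('--');plan(t[0],t[1],n,s)
```

```text
--
[0.0, -0.08, -0.82] [0.0, 0.0, 0.0]
[0.0, -0.08, -0.82] [0.0, 0.0, 0.0]
[0.0, -0.08, -0.82] [0.0, 0.0, 0.0]
[0.0, -0.08, -0.82] [0.0, 0.0, 0.0]
[0.0, -0.08, -0.82] [0.0, 0.0, 0.0]
--
[0.53, 0.83, -0.28] [0.0, 0.0, 0.0]
[0.53, 0.83, -0.28] [0.0, 0.0, 0.0]
[0.53, 0.83, -0.28] [0.0, 0.0, 0.0]
[0.53, 0.83, -0.28] [0.0, 0.0, 0.0]
[0.53, 0.83, -0.28] [0.0, 0.0, 0.0]
[0.53, 0.83, -0.28] [0.0, 0.0, 0.0]
--
[0.4, 0.7, -0.01] [0.0, 0.0, 0.0]
[0.4, 0.7, -0.01] [0.0, 0.0, 0.0]
[0.4, 0.7, -0.01] [0.0, 0.0, 0.0]
[0.4, 0.7, -0.01] [0.0, 0.0, 0.0]
[0.4, 0.7, -0.01] [0.0, 0.0, 0.0]
[0.4, 0.7, -0.01] [0.0, 0.0, 0.0]
[0.4, 0.7, -0.01] [0.0, 0.0, 0.0]
[0.4, 0.7, -0.01] [0.0, 0.0, 0.0]
```

Emit:
send_rows:
  plan:
    - [[0, -0.05, -0.5], [0, 0, 0]]
    - [[0, -0.08, -0.85], [0, 0, 0]]
    - [[0, -0.08, -0.9], [0, 0, 0]]
    - [[0, -0.08, -0.9], [0, 0, 0]]
    - [[0.2, 0.3, -0.9], [0, 0, 0]]
    - [[0.45, 0.7, -0.5], [0, 0, 0]]
    - [[0.53, 0.83, -0.35], [0, 0, 0]]
    - [[0.53, 0.83, -0.3], [0, 0, 0]]
    - [[0.53, 0.83, -0.3], [0, 0, 0]]
    - [[0.53, 0.83, -0.2], [0, 0, 0]]

```text
time: 19.4
tool_pos: [0.4911, 0.0739, 0.1599]
tool_rot: [-3.05, 0.001, 0.004]
contact_force: [0.0, 0.3, -3.1]
opening: 0.0031
grip_force: 40.6
```

Run:
```python
from h import *
from scipy.optimize import least_squares
look('wrist'); W=cloud(load('wrist')).reshape(-1,3); W=W[np.isfinite(W[:,0])]
s=robot.observe(); p=s['tool_pos']; print(p,s['contact_force'],s['grip_force'])
zr=p[2]+.036; c0=np.array([p[0],p[1]+.0745])
c=c0; q=W[abs(W[:,2]-zr)<.01]
for t in(.012,.008,.005):
    k=q[abs(np.hypot(*(q[:,:2]-c).T)-.0785)<t]
    c=least_squares(lambda c:np.hypot(*(k[:,:2]-c).T)-.0785,c,loss='soft_l1',f_scale=.002).x
print('centre offset',c-p[:2],len(k)); r=k[:,:2]-c
A=np.c_[r,np.ones(len(k))]; print('rim plane slope,z',np.linalg.lstsq(A,k[:,2],rcond=None)[0],zr)
f=W[(np.hypot(*(W[:,:2]-c).T)<.06)&(abs(W[:,2]-(p[2]-.009))<.012)]
print('floor',len(f),np.linalg.lstsq(np.c_[f[:,:2]-c,np.ones(len(f))],f[:,2],rcond=None)[0])
plan([.581-(c-p[:2])[0],-.006-(c-p[:2])[1],.14],[185.3,0,0],10)
```

```text
[0.49316855 0.07149242 0.1601854 ] [ 1.72582634 -2.33122187 -2.30877669] 40.955208549275994
centre offset [-0.01046773  0.07556172] 4794
rim plane slope,z [-0.03553992 -0.06668606  0.19139669] 0.19618539821722067
floor 15801 [ 0.00787337 -0.10449037  0.14193853]
[0.39, 0.62, 0.03] [0.0, -0.0, 0.0]
[0.39, 0.62, 0.03] [0.0, -0.0, 0.0]
[0.39, 0.62, 0.03] [0.0, -0.0, 0.0]
[0.39, 0.62, 0.03] [0.0, -0.0, 0.0]
[0.39, 0.62, 0.02] [0.0, -0.0, 0.0]
[0.39, 0.62, 0.02] [0.0, -0.0, 0.0]
[0.39, 0.62, 0.02] [0.0, -0.0, 0.0]
[0.39, 0.62, 0.02] [0.0, -0.0, 0.0]
[0.39, 0.62, 0.02] [0.0, -0.0, 0.0]
[0.39, 0.62, 0.02] [0.0, -0.0, 0.0]
```

Run:
```python
from h import *
plan([.585,-.081,.135],[191,0,0],9)
```

```text
[0.41, 0.69, 0.05] [0.007, -0.0, 0.0]
[0.41, 0.69, 0.04] [0.007, -0.0, 0.0]
[0.41, 0.69, 0.04] [0.007, -0.0, 0.0]
[0.41, 0.69, 0.03] [0.007, -0.0, 0.0]
[0.41, 0.69, 0.02] [0.007, -0.0, 0.0]
[0.41, 0.69, 0.01] [0.007, -0.0, 0.0]
[0.41, 0.69, 0.0] [0.007, -0.0, 0.0]
[0.41, 0.69, -0.0] [0.007, -0.0, 0.0]
[0.41, 0.69, -0.01] [0.007, -0.0, 0.0]
```

Emit:
send_rows:
  plan:
    - [[0.3, 0.5, 0.05], [0.007, 0, 0]]
    - [[0.41, 0.69, 0.05], [0.007, 0, 0]]
    - [[0.41, 0.69, 0.04], [0.007, 0, 0]]
    - [[0.41, 0.69, 0.03], [0.007, 0, 0]]
    - [[0.41, 0.69, 0.02], [0.007, 0, 0]]
    - [[0.41, 0.69, 0.01], [0.007, 0, 0]]
    - [[0.41, 0.69, 0], [0.007, 0, 0]]
    - [[0.41, 0.69, 0], [0.007, 0, 0]]
    - [[0.35, 0.6, -0.01], [0.007, 0, 0]]
    - [[0.2, 0.3, 0], [0, 0, 0]]

```text
time: 20.7
tool_pos: [0.5847, -0.0798, 0.1318]
tool_rot: [-2.95, 0.003, 0.003]
contact_force: [0.2, -0.1, -1.6]
opening: 0.0034
grip_force: 40.9
```

```bash
cat > bowl.py <<'E'
from h import *
from scipy.optimize import least_squares
import sys
look('wrist'); W=cloud(load('wrist')).reshape(-1,3); W=W[np.isfinite(W[:,0])]
s=robot.observe(); p=s['tool_pos']; print(p,np.degrees(s['tool_rot']).round(1),s['contact_force'],s['grip_force'])
c=np.array([.581,-.006]); zf=float(sys.argv[1])
f=W[(np.hypot(*(W[:,:2]-c).T)<.055)&(abs(W[:,2]-zf)<.012)]
print('floor',len(f),np.linalg.lstsq(np.c_[f[:,:2]-c,np.ones(len(f))],f[:,2],rcond=None)[0])
q=W[abs(W[:,2]-zf-.044)<.008]
for t in(.015,.01,.006):
    k=q[abs(np.hypot(*(q[:,:2]-c).T)-.0785)<t]
    c=least_squares(lambda c:np.hypot(*(k[:,:2]-c).T)-.0785,c,loss='soft_l1',f_scale=.002).x
print('centre',c,len(k))
E
python3 bowl.py .123
```

```text
[ 0.58509139 -0.08020579  0.13168916] [-1.69e+02  1.00e-01  1.00e-01] [ 0.31454842 -0.87297872 -3.32105137] 40.92412772588432
floor 19636 [ 0.00611353 -0.02616067  0.11963643]
centre [ 0.57560496 -0.01171411] 9287
```

Emit:
send_rows:
  plan:
    - [[0, 0.02, 0.15], [0, 0, 0]]
    - [[0, 0.02, 0.15], [0, 0, 0]]
    - [[0, 0.02, 0.15], [0, 0, 0]]
    - [[0, 0.02, 0.12], [0, 0, 0]]
    - [[0, 0.02, 0.1], [0, 0, 0]]
    - [[0, 0.02, 0.08], [0, 0, 0]]
    - [[0, 0.01, 0.06], [0, 0, 0]]
    - [[0, 0.01, 0.05], [0, 0, 0]]
    - [[0, 0, 0], [0, 0, 0]]
    - [[0, 0, 0], [0, 0, 0]]

```text
time: 22.0
tool_pos: [0.5843, -0.0779, 0.1106]
tool_rot: [-2.95, 0.002, 0.004]
contact_force: [-0.6, 0.0, -3.2]
opening: 0.0036
grip_force: 40.8
```

Emit:
send_rows:
  plan:
    - [[0, 0.01, 0.05], [0, 0, 0]]
    - [[0, 0.01, 0.04], [0, 0, 0]]
    - [[0, 0, 0.02], [0, 0, 0]]
    - [[0, 0, 0], [0, 0, 0]]
    - [[0, 0, 0], [0, 0, 0]]
    - [[0, 0, 0], [0, 0, 0]]
    - [[0, 0, 0], [0, 0, 0]]
    - [[0, 0, 0], [0, 0, 0]]
    - [[0, 0, 0], [0, 0, 0]]
    - [[0, 0, 0], [0, 0, 0]]

```text
time: 23.25
tool_pos: [0.5843, -0.0779, 0.1077]
tool_rot: [-2.95, 0.002, 0.004]
contact_force: [-0.4, -0.8, -1.9]
opening: 0.0037
grip_force: 40.5
```

Emit:
send_rows:
  plan:
    - [[0, 0, 0.02], [0, 0, 0]]
    - [[0, 0, 0], [0, 0, 0]]
    - [[0, 0, 0], [0, 0, 0]]
    - [[0, 0, 0], [0, 0, 0]]
    - [[0, 0, -0.3], [0, 0, 0]]
    - [[0, 0, -0.6], [0, 0, 0]]
    - [[0, 0, -0.9], [0, 0, 0]]
    - [[0, 0, -1], [0, 0, 0]]
    - [[0, 0, -1], [0, 0, 0]]
    - [[0, 0, -1], [0, 0, 0]]
  gripper: -0.13

```text
time: 24.5
tool_pos: [0.5847, -0.101, 0.2272]
tool_rot: [-2.951, 0.001, 0.004]
contact_force: [-0.4, -0.7, -0.5]
opening: 0.0404
grip_force: 0.0
```

```bash
python3 bowl.py .097
python3 - <<'E'
from h import *
# tare button world
Z=np.array([.581,-.006,0]); th=np.radians(61.1); X=np.array([np.cos(th),np.sin(th),0]); Y=np.array([-X[1],X[0],0])
b=Z-.094*X+.05*Y+[0,0,.044]; print('button',b)
p,d=look('top'); W=cloud(load('top')); H,S,V=cv2.split(cv2.cvtColor(p,cv2.COLOR_BGR2HSV))
m=(H>45)&(H<90)&(S>90)&(np.linalg.norm(W-b,axis=-1)<.04); print(m.sum(), W[m].mean(0) if m.sum() else '')
E
```

```text
[ 0.58604736 -0.10206141  0.2306703 ] [-169.2   -0.3    0.2] [-0.04009519 -1.13810593  3.07309569] 0.0
floor 13135 [3.88545512e-04 9.78182803e-07 9.76484604e-02]
centre [ 0.57509318 -0.00942019] 4538
button [ 0.49179823 -0.06412955  0.044     ]
0
```

Run:
```python
from h import *
s=robot.observe(); c=get_calibration('wrist'); M=cv2.Rodrigues(c['rvec'])[0]; C=-M.T@c['tvec'].ravel()
R0=R.from_euler('xyz',s['tool_rot']); print('cam in tool',R0.inv().apply(C-s['tool_pos']),'axis',R0.inv().apply(M[2]))
plan([.42,-.15,.21],[180,-45,48],10)
```

```text
cam in tool [ 6.85501111e-02  1.76017949e-04 -1.87877224e-01] axis [-2.58267280e-01  2.10103003e-04  9.66073480e-01]
[-0.67, 0.2, 0.04] [0.01, 0.042, -0.054]
[-0.68, 0.14, -0.01] [0.01, 0.042, -0.054]
[-0.69, 0.09, -0.06] [0.01, 0.042, -0.054]
[-0.69, 0.03, -0.1] [0.01, 0.042, -0.054]
[-0.68, -0.04, -0.15] [0.01, 0.042, -0.054]
[-0.66, -0.09, -0.19] [0.01, 0.042, -0.054]
[-0.64, -0.15, -0.23] [0.01, 0.042, -0.054]
[-0.61, -0.21, -0.27] [0.01, 0.042, -0.054]
[-0.57, -0.27, -0.3] [0.01, 0.042, -0.054]
[-0.52, -0.32, -0.34] [0.01, 0.042, -0.054]
```

Emit:
send_rows:
  plan:
    - [[-0.67, 0.2, 0.04], [0.01, 0.042, -0.054]]
    - [[-0.68, 0.14, 0], [0.01, 0.042, -0.054]]
    - [[-0.69, 0.09, -0.06], [0.01, 0.042, -0.054]]
    - [[-0.69, 0.03, -0.1], [0.01, 0.042, -0.054]]
    - [[-0.68, -0.04, -0.15], [0.01, 0.042, -0.054]]
    - [[-0.66, -0.09, -0.19], [0.01, 0.042, -0.054]]
    - [[-0.64, -0.15, -0.23], [0.01, 0.042, -0.054]]
    - [[-0.61, -0.21, -0.27], [0.01, 0.042, -0.054]]
    - [[-0.57, -0.27, -0.3], [0.01, 0.042, -0.054]]
    - [[-0.52, -0.32, -0.34], [0.01, 0.042, -0.054]]
  gripper: -1
  force: 10

```text
time: 25.85
tool_pos: [0.4173, -0.1485, 0.206]
tool_rot: [-3.138, -0.789, 0.833]
contact_force: [-0.4, -0.7, -0.4]
opening: 0.0004
grip_force: 0.0
```

Run:
```python
from h import *
p,d=look('wrist'); W=cloud(load('wrist')); H,S,V=cv2.split(cv2.cvtColor(p,cv2.COLOR_BGR2HSV))
b=np.array([.4918,-.0641,.044])
m=(H>40)&(H<90)&(S>80)&(np.linalg.norm(W-b,axis=-1)<.05); print(m.sum())
if m.sum()>20: print(np.median(W[m],0),W[m].mean(0),np.percentile(W[m],[3,97],axis=0).round(3).tolist())
cv2.imwrite('pics/t1.png',p)
s=robot.observe();print(s['tool_pos'],np.degrees(s['tool_rot']),s['qpos'])
```

```text
901
[ 0.49123305 -0.06364344  0.04347841] [ 0.49170144 -0.06361067  0.04323029] [[0.478, -0.075, 0.033], [0.507, -0.052, 0.052]]
[ 0.41575667 -0.149051    0.20476203] [-179.74380134  -45.33438198   47.80483578] [-1.1093697   0.2638642   1.94199233  0.7410258   1.36427354 -0.6967623 ]
```

View pics/t1.png

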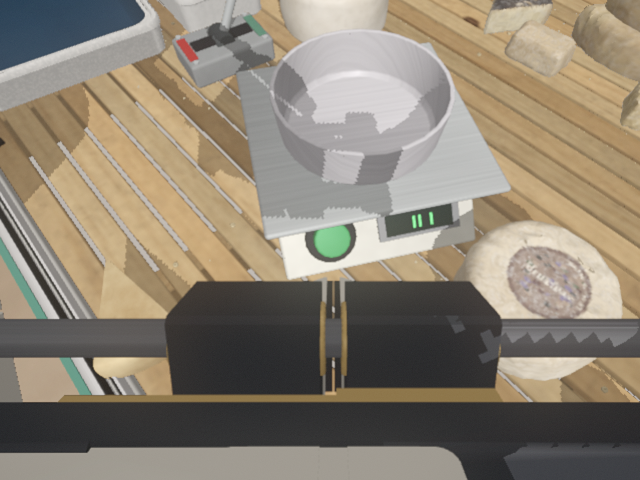

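Run:
```python
from h import *
plan([.468,-.090,.079],[180,-45,48],9)
```

```text
[-0.15, -0.0, 0.64] [-0.0, -0.0, -0.0]
[-0.15, -0.0, 0.64] [-0.0, -0.0, -0.0]
[-0.15, -0.0, 0.64] [-0.0, -0.0, -0.0]
[-0.15, -0.0, 0.64] [-0.0, -0.0, -0.0]
[-0.15, -0.0, 0.64] [-0.0, -0.0, -0.0]
[-0.15, -0.0, 0.64] [-0.0, -0.0, -0.0]
[-0.15, -0.0, 0.64] [-0.0, -0.0, -0.0]
[-0.15, -0.0, 0.64] [-0.0, -0.0, -0.0]
[-0.15, -0.0, 0.64] [-0.0, -0.0, -0.0]
```

Emit:
send_rows:
  plan:
    - [[-0.25, 0, 0.5], [0, 0, 0]]
    - [[-0.25, 0, 0.6], [0, 0, 0]]
    - [[-0.25, 0, 0.65], [0, 0, 0]]
    - [[-0.2, 0, 0.65], [0, 0, 0]]
    - [[-0.15, 0, 0.65], [0, 0, 0]]
    - [[-0.15, 0, 0.65], [0, 0, 0]]
    - [[-0.1, 0, 0.65], [0, 0, 0]]
    - [[0, 0, 0.65], [0, 0, 0]]
    - [[0, 0, 0.6], [0, 0, 0]]
    - [[0, 0, 0.15], [0, 0, 0]]

```text
time: 27.15
tool_pos: [0.4701, -0.0894, 0.0801]
tool_rot: [-3.133, -0.787, 0.829]
contact_force: [0.7, 0.2, -1.1]
opening: 0.0004
grip_force: 0.0
```

Run:
```python
from h import *
s=robot.observe();print(s['tool_pos'],s['contact_force'])
plan([.4912,-.064,.0435],[180,-45,48],1)
```

```text
[ 0.47012775 -0.08939712  0.08011627] [ 0.66813871  0.17192911 -1.14684988]
[-0.11, -0.05, 1.97] [-0.001, -0.001, -0.004]
```

Emit:
send_rows:
  plan:
    - [[-0.06, -0.03, 0.4], [0, 0, 0]]
    - [[-0.05, -0.02, 0.5], [0, 0, 0]]
    - [[0, 0, 0.5], [0, 0, 0]]
    - [[0, 0, 0.35], [0, 0, 0]]
    - [[0, 0, 0.15], [0, 0, 0]]
    - [[0, 0, 0.1], [0, 0, 0]]
    - [[0, 0, 0.1], [0, 0, 0]]
    - [[0, 0, 0.08], [0, 0, 0]]
    - [[0, 0, 0.04], [0, 0, 0]]
    - [[0, 0, 0], [0, 0, 0]]

```text
time: 28.4
tool_pos: [0.4941, -0.0618, 0.0397]
tool_rot: [-3.135, -0.787, 0.829]
contact_force: [0.8, -0.1, -0.3]
opening: 0.0001
grip_force: 0.0
```

Emit:
send_rows:
  plan:
    - [[0, 0, 0.06], [0, 0, 0]]
    - [[0, 0, 0.06], [0, 0, 0]]
    - [[0, 0, 0.06], [0, 0, 0]]
    - [[0, 0, 0.04], [0, 0, 0]]
    - [[0, 0, 0], [0, 0, 0]]
    - [[0, 0, 0], [0, 0, 0]]
    - [[0, 0, 0], [0, 0, 0]]
    - [[0, 0, 0], [0, 0, 0]]
    - [[0, 0, 0], [0, 0, 0]]
    - [[0, 0, 0], [0, 0, 0]]

```text
time: 29.65
tool_pos: [0.4967, -0.0589, 0.0358]
tool_rot: [-3.135, -0.787, 0.829]
contact_force: [0.2, 0.7, -0.3]
opening: 0.0006
grip_force: 0.0
```

Run:
```python
from h import *
p,d=look('wrist'); W=cloud(load('wrist')); H,S,V=cv2.split(cv2.cvtColor(p,cv2.COLOR_BGR2HSV))
b=np.array([.4918,-.0641,.044])
m=(H>40)&(H<90)&(S>80)&(np.linalg.norm(W-b,axis=-1)<.05); print(m.sum())
n=np.array([-.342,-.619,.707])
if m.sum()>20: print(np.median(W[m],0),'along normal',np.percentile((W[m]-b)@n,[10,50,90]))
s=robot.observe();print(s['tool_pos'],s['contact_force'],'tip along n',(s['tool_pos']-b)@n)
cv2.imwrite('pics/t2.png',p[120:360,200:520])
```

```text
1316
[ 0.49621894 -0.06208339  0.04728448] along normal [-0.00163322 -0.00067964  0.00013958]
[ 0.49667217 -0.05889177  0.03576503] [ 0.33067833 -0.49037429 -1.42751817] tip along n -0.01071229541615123
```

View pics/t2.png

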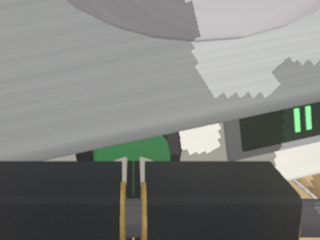

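Emit:
send_rows:
  plan:
    - [[0, 0, 0.08], [0, 0, 0]]
    - [[0, 0, 0.08], [0, 0, 0]]
    - [[0, 0, 0.08], [0, 0, 0]]
    - [[0, 0, 0.08], [0, 0, 0]]
    - [[0, 0, 0.08], [0, 0, 0]]
    - [[0, 0, 0.08], [0, 0, 0]]
    - [[0, 0, 0.08], [0, 0, 0]]
    - [[0, 0, 0], [0, 0, 0]]
    - [[0, 0, 0], [0, 0, 0]]
    - [[0, 0, 0], [0, 0, 0]]

```text
time: 30.95
tool_pos: [0.5033, -0.0515, 0.0259]
tool_rot: [-3.135, -0.787, 0.829]
contact_force: [1.0, 0.2, 0.2]
opening: 0.0006
grip_force: 0.0
```

Emit:
send_rows:
  plan:
    - [[0, 0, 0.06], [0, 0, 0]]
    - [[0, 0, 0.06], [0, 0, 0]]
    - [[0, 0, 0.06], [0, 0, 0]]
    - [[0, 0, 0.06], [0, 0, 0]]
    - [[0, 0, 0.04], [0, 0, 0]]
    - [[0, 0, 0], [0, 0, 0]]
    - [[0, 0, 0], [0, 0, 0]]
    - [[0, 0, 0], [0, 0, 0]]
    - [[0, 0, 0], [0, 0, 0]]
    - [[0, 0, 0], [0, 0, 0]]

```text
time: 32.2
tool_pos: [0.5066, -0.0478, 0.021]
tool_rot: [-3.135, -0.787, 0.829]
contact_force: [-1.9, -0.2, 1.9]
opening: 0.0005
grip_force: 1.2
```

Run:
```python
from h import *
p,d=look('wrist'); W=cloud(load('wrist')); H,S,V=cv2.split(cv2.cvtColor(p,cv2.COLOR_BGR2HSV))
b=np.array([.4918,-.0641,.044]); n=np.array([-.342,-.619,.707])
m=(H>40)&(H<90)&(S>80)&(np.linalg.norm(W-b,axis=-1)<.05)
if m.sum()>20: print(m.sum(),np.median(W[m],0),'along normal',np.percentile((W[m]-b)@n,[10,50,90]))
s=robot.observe();print(s['tool_pos'],s['contact_force'],'tip along n',(s['tool_pos']-b)@n)
# finger points, tool frame
R0=R.from_euler('xyz',s['tool_rot']); T=R0.inv().apply((W.reshape(-1,3)-s['tool_pos']))
k=T[np.isfinite(T[:,0])&(abs(T[:,1])<.02)&(abs(T[:,0])<.02)&(T[:,2]<-.005)]; print('finger z',len(k),np.percentile(k[:,2],[1,50,90,97,100]).round(3))
cv2.imwrite('pics/t3.png',p[200:350,230:430].repeat(3,0).repeat(3,1))
```

```text
92 [ 0.50532485 -0.06500906  0.04582109] along normal [-0.00368892 -0.00255583 -0.00184544]
[ 0.50659838 -0.04779455  0.02094889] [-2.06561391 -1.16943382  1.05075291] tip along n -0.03145125105237696
finger z 1451 [-0.138 -0.06  -0.029 -0.018 -0.017]
```

View pics/t3.png

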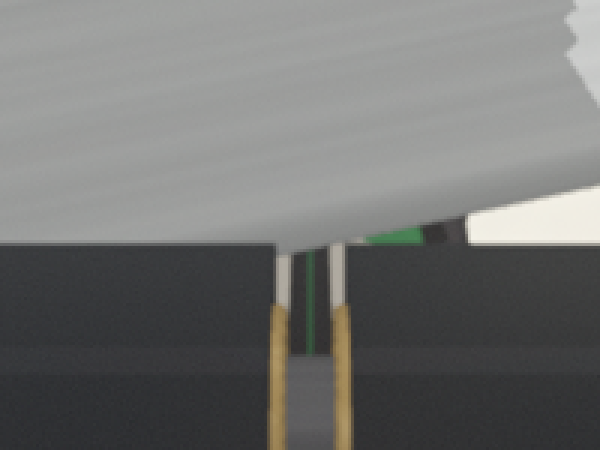

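Emit:
send_rows:
  plan:
    - [[0, 0, 0.05], [0, 0, 0]]
    - [[0, 0, 0.05], [0, 0, 0]]
    - [[0, 0, 0.04], [0, 0, 0]]
    - [[0, 0, 0.04], [0, 0, 0]]
    - [[0, 0, 0], [0, 0, 0]]
    - [[0, 0, 0], [0, 0, 0]]
    - [[0, 0, 0], [0, 0, 0]]
    - [[0, 0, 0], [0, 0, 0]]
    - [[0, 0, 0], [0, 0, 0]]
    - [[0, 0, 0], [0, 0, 0]]

```text
time: 33.5
tool_pos: [0.5086, -0.0454, 0.0178]
tool_rot: [-3.135, -0.787, 0.829]
contact_force: [-5.7, -1.9, 3.8]
opening: 0.0002
grip_force: 3.4
```

Emit:
send_rows:
  plan:
    - [[0, 0, 0.03], [0, 0, 0]]
    - [[0, 0, 0.03], [0, 0, 0]]
    - [[0, 0, 0], [0, 0, 0]]
    - [[0, 0, 0], [0, 0, 0]]
    - [[0, 0, 0], [0, 0, 0]]
    - [[0, 0, 0], [0, 0, 0]]
    - [[0, 0, 0], [0, 0, 0]]
    - [[0, 0, 0], [0, 0, 0]]
    - [[0, 0, 0], [0, 0, 0]]
    - [[0, 0, 0], [0, 0, 0]]

```text
time: 34.75
tool_pos: [0.5089, -0.0452, 0.0175]
tool_rot: [-3.136, -0.787, 0.83]
contact_force: [-17.2, -9.9, 17.0]
opening: 0.0006
grip_force: 12.0
```

Run:
```python
from h import *
p,d=look('wrist'); W=cloud(load('wrist')); H,S,V=cv2.split(cv2.cvtColor(p,cv2.COLOR_BGR2HSV))
b=np.array([.4918,-.0641,.044]); n=np.array([-.342,-.619,.707])
m=(H>40)&(H<90)&(S>80)&(np.linalg.norm(W-b,axis=-1)<.05)
if m.sum()>5: print(m.sum(),np.median(W[m],0),'along normal',np.percentile((W[m]-b)@n,[10,50,90]))
s=robot.observe();print(s['tool_pos'],s['contact_force'])
```

```text
25 [ 0.49366422 -0.06148788  0.03718415] along normal [-0.00764787 -0.00699187 -0.00643751]
[ 0.50890098 -0.04515767  0.01744529] [-17.22560067  -8.6497181   16.46650713]
```

Run:
```python
from h import *
s=([.5089,-.0452,.0175],[180.3,-45.1,47.5]); R0=R.from_euler('xyz',s[1],degrees=True)
e=np.array(s[0])+R0.apply([0,0,-.168]); print(e)
plan([.376,-.256,.17],[180,0,70],10,(e,s[1]))
```

```text
[ 0.42915367 -0.13352988  0.1360848 ]
[-0.26, 0.17, -0.45] [0.01, -0.05, -0.024]
[-0.3, 0.15, -0.43] [0.01, -0.05, -0.024]
[-0.34, 0.14, -0.41] [0.01, -0.05, -0.024]
[-0.38, 0.12, -0.39] [0.01, -0.05, -0.024]
[-0.41, 0.1, -0.36] [0.01, -0.05, -0.024]
[-0.44, 0.08, -0.33] [0.01, -0.05, -0.024]
[-0.46, 0.06, -0.29] [0.01, -0.05, -0.024]
[-0.49, 0.03, -0.26] [0.01, -0.05, -0.024]
[-0.51, 0.01, -0.22] [0.01, -0.05, -0.024]
[-0.52, -0.01, -0.18] [0.01, -0.05, -0.024]
```

Emit:
send_rows:
  plan:
    - [[0, 0, -0.1], [0, 0, 0]]
    - [[0, 0, -0.3], [0, 0, 0]]
    - [[0, 0, -0.5], [0, 0, 0]]
    - [[0, 0, -0.7], [0, 0, 0]]
    - [[0, 0, -0.8], [0, 0, 0]]
    - [[0, 0, -0.85], [0, 0, 0]]
    - [[0, 0, -0.9], [0, 0, 0]]
    - [[0, 0, -0.9], [0, 0, 0]]
    - [[0, 0, -0.9], [0, 0, 0]]
    - [[0, 0, -0.8], [0, 0, 0]]

```text
time: 36.05
tool_pos: [0.4288, -0.1342, 0.1366]
tool_rot: [-3.135, -0.786, 0.829]
contact_force: [0.6, -0.6, -0.5]
opening: 0.0003
grip_force: 0.0
```

Emit:
send_rows:
  plan:
    - [[-0.26, 0.17, -0.45], [0.01, -0.05, -0.024]]
    - [[-0.3, 0.15, -0.43], [0.01, -0.05, -0.024]]
    - [[-0.34, 0.14, -0.41], [0.01, -0.05, -0.024]]
    - [[-0.38, 0.12, -0.39], [0.01, -0.05, -0.024]]
    - [[-0.41, 0.1, -0.36], [0.01, -0.05, -0.024]]
    - [[-0.44, 0.08, -0.33], [0.01, -0.05, -0.024]]
    - [[-0.46, 0.06, -0.29], [0.01, -0.05, -0.024]]
    - [[-0.49, 0.03, -0.26], [0.01, -0.05, -0.024]]
    - [[-0.51, 0.01, -0.22], [0.01, -0.05, -0.024]]
    - [[-0.52, -0.01, -0.18], [0.01, -0.05, -0.024]]
  gripper: 1

```text
time: 37.3
tool_pos: [0.3765, -0.2572, 0.1709]
tool_rot: [-3.134, 0.01, 1.232]
contact_force: [-0.9, 0.9, 0.5]
opening: 0.0909
grip_force: 0.0
```

Run:
```python
from h import *
p,d=look('wrist'); W=cloud(load('wrist')); s=robot.observe(); print(s['tool_pos'],np.degrees(s['tool_rot']),s['opening'])
R0=R.from_euler('xyz',s['tool_rot']); T=R0.inv().apply((W.reshape(-1,3)-s['tool_pos'])).reshape(480,640,3)
for lo,hi in((-.07,-.044),(.044,.07)):
    m=(T[...,1]>lo)&(T[...,1]<hi)&(abs(T[...,0])<.02)&(W[...,2]>.06); k=T[m]; print('finger',m.sum(),np.percentile(k[:,2],[50,90,97,99.5,100]).round(3) if len(k) else '')
c=np.array([.376,-.256]); m=(W[...,2]>.025)&(W[...,2]<.055)&(np.hypot(W[...,0]-c[0],W[...,1]-c[1])<.075)
print('brick',m.sum(),W[m].mean(0),cv2.minAreaRect((W[m][:,:2]*1000).astype(np.float32)))
```

```text
[ 0.37676352 -0.25767163  0.17137919] [-179.61531195    0.76746827   70.6983635 ] 0.09163337951599948
finger 7207 [-0.083 -0.043 -0.034 -0.03  -0.029]
finger 5959 [-0.075 -0.041 -0.034 -0.03  -0.028]
brick 7047 [ 0.3752279  -0.25287262  0.03780264] ((373.8758544921875, -255.443115234375), (89.79790496826172, 55.41009521484375), 67.62228393554688)
```

Emit:
send_rows:
  plan:
    - [[0.02, -0.07, 0.9], [0, 0, 0]]
    - [[0.02, -0.07, 1], [0, 0, 0]]
    - [[0, 0, 1], [0, 0, 0]]
    - [[0, 0, 1], [0, 0, 0]]
    - [[0, 0, 1], [0, 0, 0]]
    - [[0, 0, 0.9], [0, 0, 0]]
    - [[0, 0, 0.7], [0, 0, 0]]
    - [[0, 0, 0.5], [0, 0, 0]]
    - [[0, 0, 0.35], [0, 0, 0]]
    - [[0, 0, 0.2], [0, 0, 0]]

```text
time: 38.6
tool_pos: [0.3726, -0.2553, -0.0187]
tool_rot: [-3.135, 0.007, 1.231]
contact_force: [-0.3, -0.4, 0.5]
opening: 0.0917
grip_force: 0.0
```

Emit:
send_rows:
  plan:
    - [[0, 0, 0.03], [0, 0, 0]]
    - [[0, 0, 0], [0, 0, 0]]
    - [[0, 0, 0], [0, 0, 0]]
    - [[0, 0, 0], [0, 0, 0]]
    - [[0, 0, 0], [0, 0, 0]]
    - [[0, 0, 0], [0, 0, 0]]
    - [[0, 0, 0], [0, 0, 0]]
    - [[0, 0, 0], [0, 0, 0]]
    - [[0, 0, -0.1], [0, 0, 0]]
    - [[0, 0, -0.2], [0, 0, 0]]
  gripper: -1
  force: 25

```text
time: 39.85
tool_pos: [0.3719, -0.2545, -0.012]
tool_rot: [-3.133, 0.006, 1.232]
contact_force: [1.0, 0.4, -3.4]
opening: 0.0513
grip_force: 24.8
```

Emit:
send_rows:
  plan:
    - [[0, 0, -0.5], [0, 0, 0]]
    - [[0, 0, -0.8], [0, 0, 0]]
    - [[0, 0, -0.9], [0, 0, 0]]
    - [[0, 0, -1], [0, 0, 0]]
    - [[0.2, 0.1, -1], [0, 0, 0]]
    - [[0.5, 0.2, -1], [0, 0, 0]]
    - [[0.8, 0.3, -1], [0, 0, 0]]
    - [[0.9, 0.35, -0.6], [0, 0, 0]]
    - [[0.9, 0.35, -0.2], [0, 0, 0]]
    - [[0.9, 0.35, 0], [0, 0, 0]]

```text
time: 41.1
tool_pos: [0.4484, -0.1684, 0.1636]
tool_rot: [-3.136, 0.007, 1.232]
contact_force: [-0.1, -1.2, -3.0]
opening: 0.0514
grip_force: 24.8
```

Run:
```python
from h import *
s=robot.observe();print(s['tool_pos'],np.degrees(s['tool_rot']),s['contact_force'])
plan([.576,-.009,.165],[180,0,70.5],10)
```

```text
[ 0.4483654  -0.16844163  0.16355849] [-179.69470331    0.39865225   70.573065  ] [-0.10247194 -1.19670192 -3.02937168]
[0.77, 0.27, -0.01] [-0.0, 0.0, 0.0]
[0.77, 0.27, -0.01] [-0.0, 0.0, 0.0]
[0.77, 0.27, -0.01] [-0.0, 0.0, 0.0]
[0.77, 0.27, -0.01] [-0.0, 0.0, 0.0]
[0.77, 0.27, -0.01] [-0.0, 0.0, 0.0]
[0.77, 0.27, -0.01] [-0.0, 0.0, 0.0]
[0.77, 0.27, -0.01] [-0.0, 0.0, 0.0]
[0.77, 0.27, -0.01] [-0.0, 0.0, 0.0]
[0.77, 0.27, -0.01] [-0.0, 0.0, 0.0]
[0.77, 0.27, -0.01] [-0.0, 0.0, 0.0]
```

Emit:
send_rows:
  plan:
    - [[0.85, 0.3, 0], [0, 0, 0]]
    - [[0.85, 0.3, 0], [0, 0, 0]]
    - [[0.85, 0.3, 0], [0, 0, 0]]
    - [[0.85, 0.3, 0], [0, 0, 0]]
    - [[0.85, 0.3, 0], [0, 0, 0]]
    - [[0.85, 0.3, 0], [0, 0, 0]]
    - [[0.85, 0.3, 0], [0, 0, 0]]
    - [[0.8, 0.28, 0], [0, 0, 0]]
    - [[0.6, 0.2, 0], [0, 0, 0]]
    - [[0.35, 0.12, 0], [0, 0, 0]]

```text
time: 42.35
tool_pos: [0.576, -0.0093, 0.1606]
tool_rot: [-3.135, 0.007, 1.232]
contact_force: [-0.3, -0.1, -2.6]
opening: 0.0513
grip_force: 24.8
```

Run:
```python
from h import *
from scipy.optimize import least_squares
p,d=look('wrist'); W=cloud(load('wrist')); s=robot.observe(); p0=s['tool_pos'];print(p0,s['contact_force'])
R0=R.from_euler('xyz',s['tool_rot']); T=R0.inv().apply((W.reshape(-1,3)-p0)); k=T[np.isfinite(T[:,0])&(abs(T[:,1])<.02)&(T[:,0]<.06)&(T[:,0]>-.06)&(T[:,2]<0)&(T[:,2]>-.06)]
print('brick in tool pct',len(k),np.percentile(k,[1,50,99],axis=0).round(3).tolist())
V=W.reshape(-1,3);V=V[np.isfinite(V[:,0])]; q=V[abs(V[:,2]-.1415)<.006]; c=np.array([.575,-.009])
for t in(.015,.01,.006):
    k=q[abs(np.hypot(*(q[:,:2]-c).T)-.0785)<t]; c=least_squares(lambda c:np.hypot(*(k[:,:2]-c).T)-.0785,c,loss='soft_l1',f_scale=.002).x
print('bowl',c,len(k))
```

```text
[ 0.57644099 -0.00875729  0.16052515] [-0.01216949  0.78814237 -2.66402172]
brick in tool pct 18848 [[-0.025, -0.02, -0.06], [0.022, -0.0, -0.057], [0.043, 0.02, -0.03]]
bowl [ 0.57590802 -0.00990765] 6541
```

Emit:
send_rows:
  plan:
    - [[0, 0, 0.4], [0, 0, 0]]
    - [[0, 0, 0.5], [0, 0, 0]]
    - [[0, 0, 0.5], [0, 0, 0]]
    - [[0, 0, 0.5], [0, 0, 0]]
    - [[0, 0, 0.45], [0, 0, 0]]
    - [[0, 0, 0.35], [0, 0, 0]]
    - [[0, 0, 0.2], [0, 0, 0]]
    - [[0, 0, 0.15], [0, 0, 0]]
    - [[0, 0, 0.1], [0, 0, 0]]
    - [[0, 0, 0], [0, 0, 0]]

```text
time: 43.65
tool_pos: [0.575, -0.0103, 0.0819]
tool_rot: [-3.135, 0.007, 1.232]
contact_force: [-0.8, -0.1, -3.0]
opening: 0.0509
grip_force: 24.8
```

Still hanging free, so I'll lower another 2 to 3 mm.

Emit:
send_rows:
  plan:
    - [[0, 0, 0.04], [0, 0, 0]]
    - [[0, 0, 0.03], [0, 0, 0]]
    - [[0, 0, 0.03], [0, 0, 0]]
    - [[0, 0, 0.02], [0, 0, 0]]
    - [[0, 0, 0], [0, 0, 0]]
    - [[0, 0, 0], [0, 0, 0]]
    - [[0, 0, 0], [0, 0, 0]]
    - [[0, 0, 0], [0, 0, 0]]
    - [[0, 0, 0], [0, 0, 0]]
    - [[0, 0, 0], [0, 0, 0]]

```text
time: 44.9
tool_pos: [0.575, -0.0104, 0.0788]
tool_rot: [-3.135, 0.007, 1.232]
contact_force: [0.6, 0.2, -2.7]
opening: 0.0511
grip_force: 24.8
```

Emit:
send_rows:
  plan:
    - [[0, 0, 0.04], [0, 0, 0]]
    - [[0, 0, 0.03], [0, 0, 0]]
    - [[0, 0, 0.03], [0, 0, 0]]
    - [[0, 0, 0], [0, 0, 0]]
    - [[0, 0, 0], [0, 0, 0]]
    - [[0, 0, 0], [0, 0, 0]]
    - [[0, 0, 0], [0, 0, 0]]
    - [[0, 0, 0], [0, 0, 0]]
    - [[0, 0, 0], [0, 0, 0]]
    - [[0, 0, 0], [0, 0, 0]]

```text
time: 46.15
tool_pos: [0.5751, -0.0104, 0.078]
tool_rot: [-3.136, 0.007, 1.232]
contact_force: [-4.9, 0.8, 9.2]
opening: 0.0512
grip_force: 24.8
```

Touched down. Now I'll release to about 68 mm and rise.

Emit:
send_rows:
  plan:
    - [[0, 0, -0.03], [0, 0, 0]]
    - [[0, 0, 0], [0, 0, 0]]
    - [[0, 0, 0], [0, 0, 0]]
    - [[0, 0, -0.2], [0, 0, 0]]
    - [[0, 0, -0.5], [0, 0, 0]]
    - [[0, 0, -0.8], [0, 0, 0]]
    - [[0, 0, -1], [0, 0, 0]]
    - [[0, 0, -1], [0, 0, 0]]
    - [[0, 0, -1], [0, 0, 0]]
    - [[0, 0, -1], [0, 0, 0]]
  gripper: 0.48

```text
time: 47.4
tool_pos: [0.5762, -0.0098, 0.2165]
tool_rot: [-3.136, 0.006, 1.232]
contact_force: [0.1, -0.3, 0.4]
opening: 0.0681
grip_force: 0.0
```

Run:
```python
from h import *
p,d=look('wrist'); t,_=look('top')
cv2.imwrite('pics/end.png',np.hstack([cv2.resize(p,(400,300)),cv2.resize(t[120:300,100:340],(400,300))]))
W=cloud(load('wrist')); V=W.reshape(-1,3);c=np.array([.575,-.009]); m=(np.hypot(*(V[:,:2]-c).T)<.06)&(V[:,2]>.125)&(V[:,2]<.155)
print(m.sum(),np.percentile(V[m],[1,50,99],axis=0).round(3)); s=robot.observe();print(s['tool_pos'],s['contact_force'],s['time'])
```

```text
9540 [[ 0.542 -0.052  0.128]
 [ 0.575 -0.006  0.135]
 [ 0.607  0.035  0.138]]
[ 0.57778306 -0.00995377  0.21840132] [ 0.40979188  0.33142194 -0.1021509 ] 47.5
```

View pics/end.png

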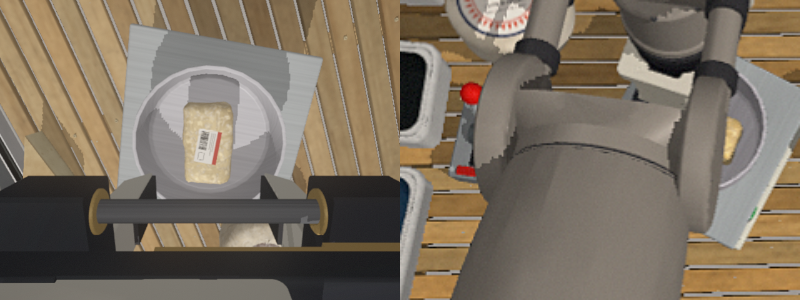

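The picture shows the brick flat in the bowl at (209,145) and the lever ball at the green end at (471,93). I'll let everything settle before handing in.

Emit:
send_rows:
  plan:
    - [[0, 0, -0.5], [0, 0, 0]]
    - [[0, 0, -0.3], [0, 0, 0]]
    - [[0, 0, 0], [0, 0, 0]]
    - [[0, 0, 0], [0, 0, 0]]
    - [[0, 0, 0], [0, 0, 0]]
    - [[0, 0, 0], [0, 0, 0]]
    - [[0, 0, 0], [0, 0, 0]]
    - [[0, 0, 0], [0, 0, 0]]
    - [[0, 0, 0], [0, 0, 0]]
    - [[0, 0, 0], [0, 0, 0]]

```text
time: 48.75
tool_pos: [0.5763, -0.0097, 0.2346]
tool_rot: [-3.135, 0.007, 1.232]
contact_force: [0.6, -0.3, 1.0]
opening: 0.0683
grip_force: 0.0
```

```bash
python3 -c "
from h import *
print(robot.hand_in())"
```

```text
the job is handed in; nothing more can be done
None
```

I handed the job in at about 49 s of the 72 s allowed: lever pushed off then on, bowl set on the plate, tare pressed fully in, and the cheese brick lowered into the bowl and let go; the hand-in returned no verdict, so I don't know how it was judged.

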